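# Hang the sample carrier on the swinging hook of the weighing stand

## Task

The hook of the weighing stand has been left swinging: first steady it with a touch so that it hangs still. Then pick up the sample carrier, hang it by its orange eye on the hook and let go so that it hangs level and practically still. Do not push the bottle, the jar or the loose steel sample about.

Things in the scene. Friction and masses are not known exactly. Their poses are not given: they have to be found in the camera images.
- stand: Weighing stand, fixed. Grey base plate 12 mm thick, x from -40 to 150, y from -50 to 95 mm; steel mast 16 mm thick at x 125, y 70 mm; from it a level arm 12 mm wide to the hinge pin. Arm and fork (22 long, 20 wide) lie 241 to 259 mm above the bench, mast clamp up to 263. Origin: on the bench straight below the pin; x points away from the robot, z up; turned up to 0.25 rad. Most room on its -y side.
- hook (a joint): Swing of the hook about its level hinge pin (along the stand's y), rad: 0 = hanging at rest unloaded, positive = swung to the stand's +x, away from the robot. Starts swinging 0.3 to 0.55 rad either way, period about 0.66 s, almost frictionless: it will not stop by itself in time. Stops at +-0.8. Hook 0.11 kg. A finger held against the tip's -x side at its rest position kills the swing.
- hook_pin (a point): Centre of the hook's hinge pin, 250 mm above the stand's origin; does not move.
- hook_seat (a point): Point on the hook (moves with it): top of its level seat bar, at rest 125 mm below the pin and 12 mm to the stand's -x of it. The hook is a red round bar 7 mm thick: from the pin down, bulging 22 mm to +x (grey counterweight at its back, x up to 40 mm), then the level seat from x = +14 to -52 mm, then up to the tip. Hang the carrier about this point.
- hook_tip (a point): Point on the hook (moves with it): centre of the yellow ball, 9 mm across, on its upturned tip; at rest 62 mm from the pin to the stand's -x (towards the robot) and 113 mm below it. The ball's top is 16.5 mm above the seat bar's top.
- carrier: Sample carrier, 0.12 to 0.2 kg, loose on the bench. Aluminium crossbar 174 mm long (y), 14 wide (x), 20 to 30 mm above the underside; below it two steel discs 38 mm across, 20 tall at y = +-55 mm as feet; on it black grip posts at y = +-76 mm and the orange eye in the middle. Origin: centre of the underside, z up, y along the bar. Symmetric; mass centre at its middle: hangs level by the eye.
- eye (a point): Inside top of the orange eye, 80 mm above the carrier's underside. The eye is an upright gate on the bar, open along the carrier's x: 44 mm wide (y), from the bar's top (30 mm up) to 70 mm at the sides, a shallow roof to 80 mm in the middle; 8 mm thick (x), outside top 88 mm up. The hook's tip goes in along the carrier's x, either way round, then the carrier is lowered onto the seat.
- grip_a (a point): Grip point on the black post at the carrier's +y end: 76 mm from the middle, 54 mm above the underside. The post is 14 mm thick (x: pinch it across this), 22 mm wide (y), and reaches from 30 to 74 mm above the underside.
- grip_b (a point): The same on the post at the carrier's -y end.
- bottle: Bystander: white plastic bottle with red cap, 56 mm across, 130 mm tall; origin at the centre of its underside.
- jar: Bystander: small amber jar with steel lid, 48 mm across, 50 mm tall; origin at the centre of its underside.
- puck: Bystander: loose dark steel sample disc, 44 mm across, 14 mm tall; origin at the centre of its underside.
Mind the look-alikes: they are no part of the job. Of the things shaped like the carrier, the aluminium one is meant.

How it is judged:
By the outcome, as a careful person would: the job done as asked, in the order asked, and still so for the second after the job is handed in, with the robot touching nothing.
It also fails if it takes over 72 s, if anything falls off the work surface, if the arm or the gripper's body presses on something with over 40 N, if the wrist force passes 120 N, or if a joint passes its speed limit or range.

## Robot

A 6-joint arm with a two-finger parallel gripper is mounted at the origin on the work surface. World frame = base frame: x ahead of the robot, y to its left, z up, the work surface at z = 0. Lengths are in mm, angles in rad, forces in N, time in s.
With the tool pointing down it reaches from about 300 to 750 mm from the base axis. Payload 8.5 kg.
Tool frame: the origin (TCP) lies between the finger pads; the fingertips stand 14 mm ahead of it and the grasp point (between the pads) lies 5 mm behind it; z points along the fingers, x is the direction in which the jaws open and shut, and the axes are right-handed (so a half turn about z gives the same grasp; the last joint's range is limited). The gripper opens to 85 mm and grips with 20 to 120 N. Pads are 22 mm wide; open, the fingers measure 114 mm over their backs; the gripper's body (76 mm by 85 mm) begins 54 mm behind the grasp point. The pads swing forward as they close: fully open they stand 13 mm farther back than shut.
Start: joints at [1.077, 0.381, 1.297, -0, 1.464, -0.215], TCP at [151.353, 528.746, 245.322] pointing down, gripper open.
Joint ranges: [-3.11, 3.11], [-0.89, 2.33], [0.22, 2.48], [-1.42, 4.56], [0.17, 2.85], [-2.88, 2.88]. Speed limits (rad/s): [2.39, 2.39, 3.14, 3.14, 3.14, 3.14].

## Interface

Orientations are given as a rotation vector (axis times angle).
In Python, from bench import arm gives the robot as it stands.
- The arm moves only by the shell command python3 -m jog 'ROWS' [FORCE]. ROWS is a JSON object of lists of equal length, an entry for each row: "xyz": the shift along the tool's x, y, z in cm, a list of three; "angular": the turn, a rotation vector about the tool's x, y, z in degrees, a list of three; "gripper": the opening, from -1 (shut) to 1 (fully open). In form: {"xyz": [[x, y, z], ...], "angular": [[rx, ry, rz], ...], "gripper": [gripper, ...]}. A call has 1 to 10 rows; each row is the pose to reach, as a shift and turn from the pose commanded when the call began, along the tool's axes at that moment; what a row does not reach only later rows make up. A row lasts 1/12 s, in which the tool goes at most 41.7 mm and 7.16 degrees, less where a joint would pass 70% of its speed; a pose out of reach is approached as far as the arm can. A call with a gripper value outside its range is refused whole. The fingers move at their own pace and stop on an object; FORCE is the grip in N (left out, the last holds). Time passes only in rows, so rows that repeat a pose let the fingers close. It gives the time, the measured TCP pose, the force and the opening at its end, in the units of the state.
- arm.sense(): the state, without advancing time (a new reading comes with each control period).
- arm.get_image(name): name is "scene" or "top" or "wrist"; returns (picture, depth): 384x512x3 uint8, blue, green, red; 384x512 float32, mm along the optical axis (not along the pixel's ray), 0 where there is no reading.
- arm.camera_params(name): a dict with "mtx" (3x3 intrinsics, pixels), "extrinsics" (4x4, takes a point from world to camera coordinates); the wrist camera has in their place "hand_eye" (4x4, takes a point from camera to tool coordinates, whose origin is the TCP and whose axes are the tool frame's). Camera axes: x right, y up, looking along -z (the intrinsics and any distortion apply to the point x, -y, -z); pixel columns grow to the right and rows downward; lengths in mm; the calibration is good to about 2 mm. The wrist camera is an equidistant fisheye: a pixel r from the principal point sees the ray r / f radians off the axis. A picture is of the moment at which its call begins: read the wrist's pose just before it. camera_params takes no time and is no camera call.
- arm.finish_job(): hands the job in, once; it reports no verdict.
The state is a dict: "clock": time; "joints": joint angles; "qvel": joint speeds; "effort": joint torques, N m; "position": TCP position; "tool_rot": TCP orientation; "wrist_force": force on the tool from outside, world axes, zero at the start; "ft_torque": the same for the moment, N m; "grip_width": finger opening in mm.
Only numpy, scipy, OpenCV 4.12 (cv2) and the standard library are available. Lean on these libraries where they do the work, as an engineer would, in place of code of your own. Each camera call takes 0.05 s, during which the arm holds its last target. There are 200 camera calls.

## Working session

There is one attempt and no reset: what is moved stays moved. The work goes in short steps, Python scripts to look and compute and a shell command to move; the robot and the scene stay as the last step left them, time stands still between calls to the robot, and variables do not carry over. Pictures are saved under pics/ and viewed, about 8 in all and at most 12, crops included, and the job is handed in when it is done.

```bash
ls; mkdir -p pics; cat > h.py <<'E'
import numpy as np, cv2
from bench import arm
from scipy.spatial.transform import Rotation as R
def cam(n):
    p=arm.camera_params(n); return p
def grab(n):
    im,d=arm.get_image(n); return im.copy(),d.copy()
def world(n,u,v,d,st=None):
    """pixels+depth -> world points (scene/top)"""
    p=cam(n); K=np.array(p['mtx']); E=np.array(p['extrinsics'])
    u,v,d=map(np.asarray,(u,v,d))
    x=(u-K[0,2])/K[0,0]*d; y=(v-K[1,2])/K[1,1]*d
    c=np.stack([x,-y,-d,np.ones_like(d)],-1)
    return (c@np.linalg.inv(E).T)[...,:3]
E
python3 - <<'E'
from h import *
s=arm.sense();print({k:np.round(v,3).tolist() for k,v in s.items()})
for n in ("scene","top","wrist"): print(n,{k:np.round(v,3).tolist() if not isinstance(v,str) else v for k,v in cam(n).items()})
a,da=grab("scene");b,db=grab("top")
np.savez("first.npz",a=a,da=da,b=b,db=db)
cv2.imwrite("pics/s0.png",a);cv2.imwrite("pics/t0.png",b)
print(arm.sense()['clock'])
E
```

```text
pics
{'clock': 0.0, 'joints': [1.077, 0.381, 1.298, 0.0, 1.464, -0.215], 'qvel': [-0.0, 0.0, -0.0, 0.001, -0.001, -0.001], 'effort': [0.0, -44.846, -23.128, -0.0, 0.005, -0.0], 'position': [151.212, 528.521, 244.716], 'tool_rot': [2.508, 1.891, -0.002], 'wrist_force': [-0.192, -0.091, 0.025], 'ft_torque': [0.065, -0.018, 0.084], 'grip_width': 85.32}
scene {'mtx': [[490.646, 0.0, 253.097], [0.0, 490.646, 186.534], [0.0, 0.0, 1.0]], 'extrinsics': [[-0.683, 0.73, 0.021, 335.824], [-0.487, -0.477, 0.731, 187.92], [0.544, 0.49, 0.682, -1775.129], [0.0, 0.0, 0.0, 1.0]]}
top {'mtx': [[392.891, 0.0, 252.291], [0.0, 392.891, 197.079], [0.0, 0.0, 1.0]], 'extrinsics': [[0.018, -1.0, -0.007, 71.907], [0.999, 0.018, 0.047, -539.134], [-0.047, -0.008, 0.999, -1047.497], [0.0, 0.0, 0.0, 1.0]]}
wrist {'mtx': [[297.319, 0.0, 258.803], [0.0, 297.319, 188.218], [0.0, 0.0, 1.0]], 'hand_eye': [[1.0, -0.0, 0.0, -1.743], [-0.0, -0.955, -0.297, -76.768], [0.0, 0.297, -0.955, -128.436], [0.0, 0.0, 0.0, 1.0]]}
0.1
```

View pics/s0.png

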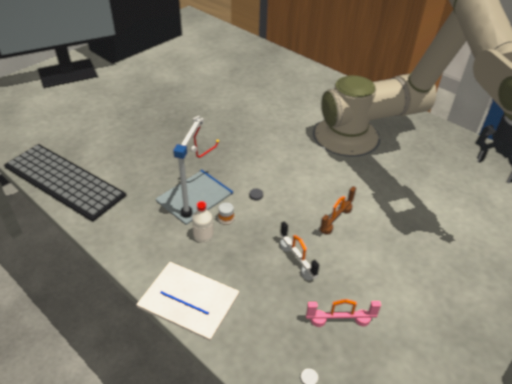

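View pics/t0.png

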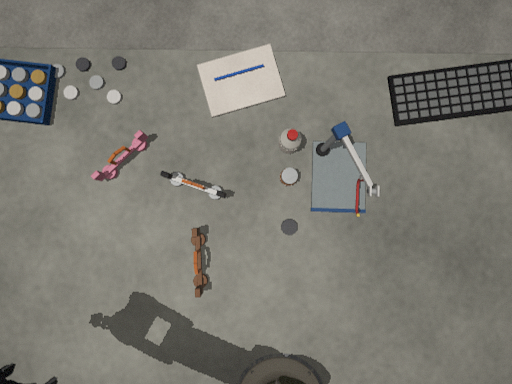

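The top view shows three carrier-like shapes: pink at (120,157), copper-brown at (199,262) and aluminium at (197,185). The aluminium one is meant. The stand plate is at about (339,177), the bottle at (291,139), the jar at (289,176) and the puck at (289,227).

```bash
cat > m.py <<'E'
from h import *
f=np.load("first.npz");b,db=f['b'],f['db'];a,da=f['a'],f['da']
V,U=np.mgrid[:384,:512]
W=world("top",U,V,db)
hsv=cv2.cvtColor(b,cv2.COLOR_BGR2HSV)
def ray(n,u,v,z):
    P=world(n,[u,u],[v,v],[500.,1000.]); d=P[1]-P[0]; return P[0]+d*(z-P[0,2])/d[2]
# carrier
roi=np.zeros((384,512),bool);roi[160:210,152:238]=1
H=W[...,2]; print("bench z",np.median(H[240:280,300:500]))
m=roi&(H>18)
c=W[m];print("carrier n",m.sum())
org=roi&(hsv[...,0]>4)&(hsv[...,0]<20)&(hsv[...,1]>140)&(hsv[...,2]>90)
print("orange",org.sum(),np.median(W[org],0),W[org][:,2].max())
po=roi&(H>62)&~org
n,l,st,ce=cv2.connectedComponentsWithStats(po.astype(np.uint8))
for i in range(1,n):
    if st[i,4]>5: q=W[l==i];print("post",st[i,4],ce[i],ray("top",*ce[i],74)[:2],q[:,2].max(), b[l==i].mean(0))
(cx,cy),wh,an=cv2.minAreaRect(c[:,:2].astype(np.float32));print("rect",cx,cy,wh,an)
# plate
pl=np.zeros_like(roi);pl[130:222,300:380]=1
pm=pl&(H>7)&(H<17)
pc=W[pm];print("plate",pm.sum(),cv2.minAreaRect(pc[:,:2].astype(np.float32)))
bl=pl&(hsv[...,0]>100)&(hsv[...,0]<125)&(hsv[...,1]>120)&(V>200)
q=W[bl];print("blue edge",bl.sum(),np.polyfit(q[:,1],q[:,0],1),q[:,1].min(),q[:,1].max())
pa=pl&(H>235);pa[:, 380:]=0
n,l,st,ce=cv2.connectedComponentsWithStats((H>235).astype(np.uint8))
am=(H>235)&(U>320)&(U<390)&(V>110)&(V<205)
A=W[am];print("arm pts",len(A),A.min(0),A.max(0));
fk=A[np.argsort(A[:,1])[:40]];print("fork pts",fk.mean(0))
for nme,r in (("bottle",(120,155,278,304)),("jar",(165,188,278,302)),("puck",(216,238,278,302))):
    g=np.zeros_like(roi);g[r[0]:r[1],r[2]:r[3]]=1;g&=(H>8);q=W[g];print(nme,cv2.minEnclosingCircle(q[:,:2].astype(np.float32)),q[:,2].max())
E
python3 m.py
python3 - <<'E'
import cv2,numpy as np
f=np.load("first.npz");b=f['b'];a=f['a']
x=np.hstack([cv2.resize(b[150:220,150:240],None,fx=4.4,fy=4.4,interpolation=3),cv2.resize(b[110:220,300:390],(396,308),interpolation=3)])
cv2.imwrite("pics/c1.png",x)
E
```

```text
bench z 0.12855540485543315
carrier n 494
orange 46 [566.7702477  233.49330892  81.48672916] 89.78319696143262
post 50 [164.92 174.38] [588.88903648 305.41240022] 76.55013052810375 [51.   52.44 54.02]
post 21 [192.         185.04761905] [562.81196638 235.48405217] 87.08484204113552 [144.47619048 159.61904762 186.9047619 ]
post 49 [220.55102041 193.95918367] [541.36847103 162.15345774] 76.20409484851916 [56.81632653 58.57142857 59.81632653]
rect 550.6718139648438 191.58644104003906 (264.5426330566406, 37.68472671508789) 70.14567565917969
plate 3145 ((609.5474853515625, -151.99581909179688), (146.69090270996094, 216.68565368652344), 88.51705932617188)
blue edge 121 [1.12879138e-02 5.09030242e+02] -219.7509422429651 -76.53035734752744
arm pts 769 [ 488.02616741 -182.87698125  239.22333716] [ 686.09976061   73.57689371 1072.1493215 ]
fork pts [ 543.6218769  -179.87743417  256.44052744]
bottle ((598.9745483398438, 24.62249183654785), 121.26873779296875) 1072.1493215028047
jar ((549.7293090820312, 23.67703628540039), 79.35546112060547) 1072.1493215028047
puck ((470.7458801269531, 17.212018966674805), 58.95443344116211) 1072.1493215028047
```

View pics/c1.png

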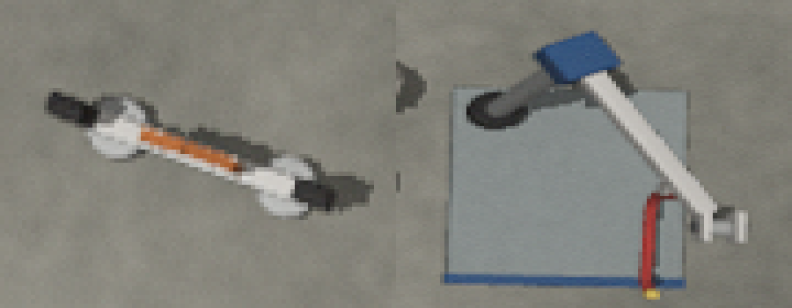

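The crop confirms the aluminium bar with black posts and an orange eye. In the right half the fork is at about (722,225), the plate's blue front edge at y≈280, and the yellow tip at (653,294). Next I'll refine the stand pose and the bystanders.

```bash
cat > m2.py <<'E'
from h import *
f=np.load("first.npz");b,db=f['b'],f['db'];a,da=f['a'],f['da']
V,U=np.mgrid[:384,:512]
W=world("top",U,V,db);W[db==0]=np.nan;H=W[...,2]
pl=(U>300)&(U<380)&(V>130)&(V<222)
pm=pl&(H>8)&(H<16)
k=cv2.morphologyEx(pm.astype(np.uint8),cv2.MORPH_OPEN,np.ones((3,3)))
n,l,st,ce=cv2.connectedComponentsWithStats(k);i=1+np.argmax(st[1:,4]);q=W[l==i]
print("plate",cv2.minAreaRect(q[:,:2].astype(np.float32)),q.min(0),q.max(0))
# left, right edges fit
g=l==i
for nm in "LR":
    e=[]
    for r in range(150,208):
        c=np.where(g[r])[0]
        if len(c)>20: e.append(W[r,c[0] if nm=="L" else c[-1]])
    e=np.array(e); print(nm,np.polyfit(e[:,0],e[:,1],1),np.median(e,0))
fk=[W[r,c] for r in range(110,205) for c in range(320,392) if 238<H[r,c]<266]
A=np.array(fk);print("arm",A.min(0),A.max(0))
F=A[A[:,1]<-160];print("fork",len(F),F.min(0),F.max(0),F.mean(0))
for nme,r in (("bottle",(120,155,278,304)),("jar",(165,188,278,302)),("puck",(216,238,278,302))):
    m=np.zeros_like(pl);m[r[0]:r[1],r[2]:r[3]]=1;m&=(H>8);q=W[m];print(nme,cv2.minEnclosingCircle(q[:,:2].astype(np.float32)),q[:,2].max())
# scene: yellow tip, fork, orange eye of carrier
Ws=world("scene",U,V,da);Ws[da==0]=np.nan
hs=cv2.cvtColor(a,cv2.COLOR_BGR2HSV)
m=(U>170)&(U<235)&(V>105)&(V<165)&(hs[...,0]<8)&(hs[...,1]>150);print("hook red",m.sum(),np.nanmean(Ws[m],0),np.nanstd(Ws[m],0))
q=Ws[(U>170)&(U<215)&(V>110)&(V<165)];q=q[(q[:,2]>238)&(q[:,2]<266)&(q[:,1]<-140)];print("scene arm",q.min(0),q.max(0),q[q[:,1]<-160].mean(0))
o=(U>285)&(U<312)&(V>228)&(V<262)&(hs[...,0]>4)&(hs[...,0]<20)&(hs[...,1]>140);q=Ws[o];print("eye scene",o.sum(),np.nanmedian(q,0),np.nanmin(q,0),np.nanmax(q,0))
E
python3 m2.py
```

```text
plate ((597.0253295898438, -142.31561279296875), (127.44402313232422, 190.79786682128906), 88.6773452758789) [ 501.64372599 -206.12760196    8.00527866] [692.11662481 -76.53035735  15.95882112]
L [-2.48151740e-03 -7.96476732e+01] [587.156117   -80.95797246  10.94024986]
R [ 7.55857883e-02 -2.38613020e+02] [ 589.01897819 -195.26577783   12.10679841]
arm [ 532.74537113 -182.87698125  239.22333716] [686.09976061 -85.17004815 265.93585157]
fork 151 [ 532.74537113 -182.87698125  240.85457573] [ 572.47718944 -160.10866785  262.24639845] [ 547.03933599 -169.93227624  255.28857999]
bottle ((684.7571411132812, -13.271146774291992), 28.066320419311523) 134.2766677434155
jar ((593.4783325195312, -14.623401641845703), 24.072193145751953) 53.7960843668734
puck ((459.0726318359375, -18.625560760498047), 21.73763656616211) 19.011918524867042
hook red 28 [ 519.74725398 -169.4642012   125.04173982] [20.48195649  2.20684396  2.95074221]
scene arm [ 534.0199316  -182.91395397  241.38530631] [ 608.37055975 -140.56485067  260.84648691] [ 546.1852398  -169.07510517  253.57346564]
eye scene 90 [571.26901229 244.44559074  76.70469686] [557.73685774 211.58221153  37.27444605] [580.56520549 263.3792752   89.80082584]
```

```bash
cat > d.py <<'E'
# how far from the pose now (tool axes, cm / deg) to world targets: x y z yaw_of_tool_y(deg)
import sys
from h import *
s=arm.sense();p=np.array(s['position']);M=R.from_rotvec(s['tool_rot'])
print("t",round(s['clock'],2),"pos",p.round(1),"ty yaw",np.degrees(np.arctan2(*M.as_matrix()[[1,0],1])).round(2),"tz",M.as_matrix()[:,2].round(4),"F",np.round(s['wrist_force'],1),"w",round(s['grip_width'],1),"q",np.round(s['joints'],2))
for a in sys.argv[1:]:
    x,y,z,w=map(float,a.split(','));w=np.radians(w)
    ty=np.array([np.cos(w),np.sin(w),0]);tz=np.array([0,0,-1.]);T=np.stack([np.cross(ty,tz),ty,tz],1)
    print(a,"xyz",(M.inv().apply(np.array([x,y,z])-p)/10).round(2),"ang",np.degrees((M.inv()*R.from_matrix(T)).as_rotvec()).round(2))
E
python3 d.py 420,200,230,-1 400,-173,138,-1
```

```text
t 0.1 pos [151.3 528.6 244.8] ty yaw -15.98 tz [-6.0e-04 -1.1e-03 -1.0e+00] F [-1.4  0.3 -0.2] w 85.1 q [ 1.08  0.38  1.3  -0.    1.46 -0.22]
420,200,230,-1 xyz [-24.19  34.88   1.5 ] ang [ -0.02   0.07 -14.98]
400,-173,138,-1 xyz [-60.59  43.22  10.74] ang [ -0.02   0.07 -14.98]
```

```bash
python3 -m jog '{"xyz":[[-24.2,34.9,1.5],[-24.2,34.9,1.5],[-24.2,34.9,1.5],[-24.2,34.9,1.5],[-24.2,34.9,1.5],[-24.2,34.9,1.5],[-24.2,34.9,1.5],[-24.2,34.9,1.5],[-24.2,34.9,1.5],[-24.2,34.9,1.5]],"angular":[[0,0,-15],[0,0,-15],[0,0,-15],[0,0,-15],[0,0,-15],[0,0,-15],[0,0,-15],[0,0,-15],[0,0,-15],[0,0,-15]],"gripper":[-1,-1,-1,-1,-1,-1,-1,-1,-1,-1]}' 40; python3 d.py 400,-173,138,-1
```

```text
clock: 0.93
position: [411.1, 210.3, 230.7]
tool_rot: [-2.24, -2.202, 0.0]
wrist_force: [0.8, 1.2, 0.7]
grip_width: -0.2
t 0.93 pos [411.1 210.3 230.7] ty yaw -0.98 tz [-3.e-04 -1.e-04 -1.e+00] F [0.8 1.2 0.7] w -0.2 q [ 0.22  0.24  1.55  0.    1.35 -1.34]
400,-173,138,-1 xyz [-38.35  -0.45   9.27] ang [-0.02  0.    0.02]
```

```bash
python3 -m jog '{"xyz":[[-37.5,-1.5,9.2],[-37.5,-1.5,9.2],[-37.5,-1.5,9.2],[-37.5,-1.5,9.2],[-37.5,-1.5,9.2],[-37.5,-1.5,9.2],[-37.5,-1.5,9.2],[-37.5,-1.5,9.2],[-37.5,-1.5,9.2],[-37.5,-1.5,9.2]],"angular":[[0,0,0],[0,0,0],[0,0,0],[0,0,0],[0,0,0],[0,0,0],[0,0,0],[0,0,0],[0,0,0],[0,0,0]],"gripper":[-1,-1,-1,-1,-1,-1,-1,-1,-1,-1]}'; python3 d.py 400,-173,138,-1 466,-173,138,-1
cat > w.py <<'E'
import sys
from h import *
st=arm.sense(); im,d=grab("wrist"); np.savez("w.npz",im=im,d=d,p=st['position'],r=st['tool_rot'])
cv2.imwrite("pics/"+sys.argv[1],cv2.resize(im,(768,576)))
E
python3 w.py w1.png
```

```text
clock: 1.77
position: [388.4, -166.9, 137.7]
tool_rot: [-2.244, -2.198, 0.001]
wrist_force: [0.6, -0.1, 0.3]
grip_width: -0.1
t 1.77 pos [ 388.4 -166.9  137.7] ty yaw -1.2 tz [-8.e-04 -4.e-04 -1.e+00] F [ 0.6 -0.1  0.3] w -0.1 q [-0.69  0.29  1.8  -0.    1.05 -2.24]
400,-173,138,-1 xyz [-0.59  1.17 -0.03] ang [-0.04  0.02 -0.2 ]
466,-173,138,-1 xyz [-0.45  7.77 -0.04] ang [-0.04  0.02 -0.2 ]
```

View pics/w1.png

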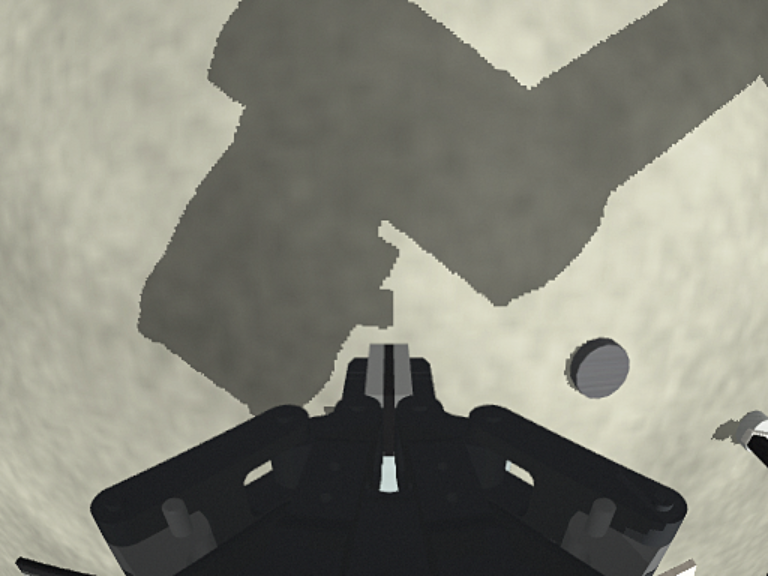

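The wrist view shows the shut fingers at (390,370) and the puck at (600,367). The stand is hidden behind the gripper, so I'll check the hook with the fixed cameras instead.

```bash
python3 -m jog '{"xyz":[[-0.5,1,0],[-0.5,2,0],[-0.5,3,0],[-0.5,4,0],[-0.5,5,0],[-0.5,5.6,0],[-0.5,6.2,0],[-0.5,6.6,0],[-0.5,6.8,0],[-0.5,6.8,0]],"angular":[[0,0,0],[0,0,0],[0,0,0],[0,0,0],[0,0,0],[0,0,0],[0,0,0],[0,0,0],[0,0,0],[0,0,0]],"gripper":[-1,-1,-1,-1,-1,-1,-1,-1,-1,-1]}'; python3 d.py 466,-173,138,-1
cat > hk.py <<'E'
# hook: yellow ball, red bar and fork in the scene and top views
import sys
from h import *
V,U=np.mgrid[:384,:512]
for n in sys.argv[1].split(','):
    im,d=grab(n);t=arm.sense()['clock'];W=world(n,U,V,d);W[d==0]=np.nan
    h=cv2.cvtColor(im,cv2.COLOR_BGR2HSV)
    near=(abs(W[...,0]-500)<90)&(abs(W[...,1]+170)<60)&(W[...,2]>80)&(W[...,2]<235)
    red=near&((h[...,0]<9)|(h[...,0]>172))&(h[...,1]>130);yel=near&(h[...,0]>18)&(h[...,0]<36)&(h[...,1]>110)&(h[...,2]>90)
    o=[n,round(t,2),"red",red.sum()]
    if red.sum(): o+=[np.mean(W[red],0).round(1),"x",W[red][:,0].min().round(1),W[red][:,0].max().round(1)]
    o+=["yel",yel.sum()]
    if yel.sum(): o+=[np.mean(W[yel],0).round(1),"px",U[yel].mean().round(2),V[yel].mean().round(2)]
    print(*o)
    if len(sys.argv)>2: cv2.imwrite("pics/%s_%s.png"%(n,sys.argv[2]),cv2.resize(im[90:250,150:290] if n=="scene" else im[100:230,290:420],None,fx=3.4,fy=3.4,interpolation=3))
E
python3 hk.py scene,top,scene,top,scene,top,scene,top
```

```text
clock: 2.65
position: [457.1, -168.5, 138.8]
tool_rot: [-2.24, -2.203, -0.0]
wrist_force: [0.2, 0.7, 0.1]
grip_width: -0.2
t 2.65 pos [ 457.1 -168.5  138.8] ty yaw -0.96 tz [-0.e+00  1.e-04 -1.e+00] F [0.2 0.7 0.1] w -0.2 q [-0.6   0.39  1.64  0.    1.12 -2.15]
466,-173,138,-1 xyz [-0.43  0.9   0.08] ang [-0.   -0.    0.04]
scene 2.7 red 66 [ 541.5 -169.4  125.6] x 493.8 579.2 yel 3 [ 494.1 -167.7  133.5] px 213.33 145.67
top 2.75 red 78 [ 542.4 -171.5  124.6] x 501.1 579.3 yel 2 [ 497.4 -168.4  132.6] px 356.5 213.5
scene 2.8 red 68 [ 547.8 -169.5  125.6] x 497.0 585.9 yel 3 [ 499.7 -167.9  131.3] px 212.0 147.0
top 2.85 red 76 [ 543.3 -171.5  124.9] x 501.1 579.5 yel 3 [ 497.  -169.1  131.7] px 356.67 213.67
scene 2.9 red 66 [ 541.6 -169.3  125.6] x 497.1 578.6 yel 3 [ 491.7 -170.4  130.6] px 213.33 145.67
top 2.95 red 88 [ 536.8 -171.3  127.8] x 493.8 569.9 yel 0
scene 3.0 red 56 [ 533.9 -169.1  126.5] x 491.1 566.1 yel 4 [ 480.5 -167.6  142. ] px 216.5 141.5
top 3.05 red 80 [ 532.2 -170.9  134.2] x 496.2 560.9 yel 0
```

```bash
python3 -m jog '{"xyz":[[-0.2,0.1,0],[-0.2,0.2,0],[-0.2,0.3,0],[-0.2,0.4,0],[-0.2,0.5,0],[-0.2,0.6,0],[-0.2,0.7,0],[-0.2,0.8,0],[-0.2,0.9,0],[-0.2,0.9,0]],"angular":[[0,0,0],[0,0,0],[0,0,0],[0,0,0],[0,0,0],[0,0,0],[0,0,0],[0,0,0],[0,0,0],[0,0,0]],"gripper":[-1,-1,-1,-1,-1,-1,-1,-1,-1,-1]}'; python3 -m jog '{"xyz":[[0,0,0],[0,0,0],[0,0,0],[0,0,0],[0,0,0],[0,0,0],[0,0,0],[0,0,0],[0,0,0],[0,0,0]],"angular":[[0,0,0],[0,0,0],[0,0,0],[0,0,0],[0,0,0],[0,0,0],[0,0,0],[0,0,0],[0,0,0],[0,0,0]],"gripper":[-1,-1,-1,-1,-1,-1,-1,-1,-1,-1]}';python3 d.py 466,-173,138,-1;python3 hk.py scene,scene,scene,scene,scene,scene
```

```text
clock: 3.88
position: [466.0, -170.8, 138.9]
tool_rot: [2.24, 2.202, 0.0]
wrist_force: [0.1, 0.1, -0.6]
grip_width: 0.0
clock: 4.72
position: [465.8, -170.7, 138.9]
tool_rot: [2.24, 2.202, 0.0]
wrist_force: [0.6, 0.5, -0.1]
grip_width: -0.1
t 4.72 pos [ 465.8 -170.7  138.9] ty yaw -0.98 tz [ 0.  0. -1.] F [ 0.6  0.5 -0.1] w -0.1 q [-0.59  0.4   1.61  0.    1.13 -2.14]
466,-173,138,-1 xyz [-0.23  0.02  0.09] ang [ 0.   -0.    0.02]
scene 4.77 red 57 [ 537.7 -169.4  125.8] x 494.5 572.8 yel 5 [ 484.4 -169.6  135.8] px 215.2 143.4
scene 4.82 red 56 [ 537.8 -169.4  125.9] x 496.4 570.9 yel 4 [ 483.3 -169.2  138.9] px 215.5 142.5
scene 4.87 red 59 [ 535.9 -169.4  125.6] x 491.5 570.6 yel 4 [ 481.4 -171.3  136.7] px 215.5 142.5
scene 4.92 red 59 [ 534.7 -169.6  125.3] x 490.8 568.2 yel 4 [ 482.8 -169.8  138.3] px 215.5 142.5
scene 4.97 red 57 [ 535.6 -169.3  125.6] x 490.5 571.1 yel 4 [ 482.7 -169.9  138.2] px 215.5 142.5
scene 5.02 red 56 [ 537.4 -168.9  126.3] x 494.0 571.2 yel 4 [ 483.5 -169.   139.1] px 215.5 142.5
```

```bash
python3 -m jog '{"xyz":[[0,0,0],[0,0,0],[0,0,0],[0,0,0],[0,0,0],[0,0,0],[0,0,0],[0,0,0],[0,0,0],[0,0,0]],"angular":[[0,0,0],[0,0,0],[0,0,0],[0,0,0],[0,0,0],[0,0,0],[0,0,0],[0,0,0],[0,0,0],[0,0,0]],"gripper":[-1,-1,-1,-1,-1,-1,-1,-1,-1,-1]}';python3 -m jog '{"xyz":[[0,-0.03,0],[0,-0.06,0],[0,-0.1,0],[0,-0.15,0],[0,-0.25,0],[0,-0.6,0],[0,-1.5,0],[0,-3,0],[0,-5,0],[0,-7,0]],"angular":[[0,0,0],[0,0,0],[0,0,0],[0,0,0],[0,0,0],[0,0,0],[0,0,0],[0,0,0],[0,0,0],[0,0,0]],"gripper":[-1,-1,-1,-1,-1,-1,-1,-1,-1,-1]}';python3 hk.py scene,scene,scene,top,scene,scene,scene,top,scene,scene,scene,top f1;python3 d.py 420,100,200,-108
```

```text
clock: 5.85
position: [465.8, -170.7, 138.9]
tool_rot: [-2.24, -2.202, 0.0]
wrist_force: [-1.2, 0.2, -0.6]
grip_width: 0.5
clock: 6.68
position: [394.5, -169.2, 138.8]
tool_rot: [-2.24, -2.203, 0.0]
wrist_force: [0.4, -0.0, -0.1]
grip_width: 0.1
scene 6.73 red 68 [ 531.8 -169.5  127.1] x 486.0 572.3 yel 7 [ 484.3 -167.3  138.5] px 215.71 143.0
scene 6.78 red 66 [ 531.  -169.   127.4] x 485.3 570.9 yel 6 [ 484.4 -168.1  138.2] px 215.5 143.0
scene 6.83 red 66 [ 532.9 -169.4  127.2] x 485.1 572.6 yel 7 [ 485.  -168.4  138.4] px 215.29 143.0
top 6.88 red 96 [ 530.8 -171.4  126.7] x 489.0 567.6 yel 9 [ 482.8 -170.4  140.1] px 358.11 219.67
scene 6.93 red 68 [ 531.8 -169.4  127.2] x 485.7 570.3 yel 7 [ 483.2 -168.4  137.3] px 215.71 143.0
scene 6.98 red 69 [ 530.9 -169.1  128.2] x 483.7 571.8 yel 6 [ 483.8 -167.2  138.9] px 215.83 142.83
scene 7.03 red 69 [ 530.6 -169.4  127.9] x 482.1 571.4 yel 6 [ 481.5 -169.   138. ] px 216.0 142.5
top 7.08 red 103 [ 528.2 -171.3  128.9] x 486.6 566.4 yel 9 [ 481.2 -170.4  140. ] px 358.11 220.33
scene 7.13 red 68 [ 527.8 -169.   127.2] x 481.1 569.1 yel 7 [ 481.3 -169.1  138.7] px 216.0 142.29
scene 7.18 red 68 [ 528.1 -168.7  127.6] x 481.6 570.0 yel 7 [ 482.6 -167.7  140.1] px 216.0 142.29
scene 7.23 red 70 [ 528.7 -169.2  127.2] x 482.0 570.0 yel 6 [ 480.8 -169.7  138.5] px 216.0 142.17
top 7.28 red 102 [ 527.9 -171.4  127.8] x 486.6 566.1 yel 10 [ 481.6 -170.3  139.4] px 358.0 220.2
t 7.28 pos [ 396.  -169.5  138.8] ty yaw -0.95 tz [-1.e-04  1.e-04 -1.e+00] F [ 0.7  0.7 -0.2] w -0.1 q [-0.68  0.3   1.78 -0.    1.06 -2.23]
420,100,200,-108 xyz [26.99  1.95 -6.12] ang [-1.0000e-02  0.0000e+00  1.0705e+02]
```

View pics/scene_f1.png

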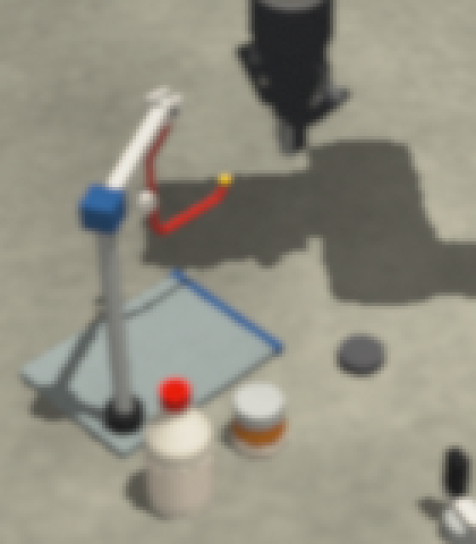

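The hook hangs with its yellow tip at crop (225,180), and a swing of about ±1.7 mm remains. I'll touch it again, pressing slightly past rest and backing off slowly.

```bash
python3 -m jog '{"xyz":[[0,2,0],[0,4,0],[0,5.5,0],[0,6.2,0],[0,6.6,0],[0,6.8,0],[0,7,0],[0,7.1,0],[0,7.2,0],[0,7.2,0]],"angular":[[0,0,0],[0,0,0],[0,0,0],[0,0,0],[0,0,0],[0,0,0],[0,0,0],[0,0,0],[0,0,0],[0,0,0]],"gripper":[-1,-1,-1,-1,-1,-1,-1,-1,-1,-1]}';for i in 1 2; do python3 -m jog '{"xyz":[[0,0,0],[0,0,0],[0,0,0],[0,0,0],[0,0,0],[0,0,0],[0,0,0],[0,0,0],[0,0,0],[0,0,0]],"angular":[[0,0,0],[0,0,0],[0,0,0],[0,0,0],[0,0,0],[0,0,0],[0,0,0],[0,0,0],[0,0,0],[0,0,0]],"gripper":[-1,-1,-1,-1,-1,-1,-1,-1,-1,-1]}' | head -2;done; python3 hk.py scene,top
python3 -m jog '{"xyz":[[0,-0.03,0],[0,-0.06,0],[0,-0.09,0],[0,-0.12,0],[0,-0.15,0],[0,-0.18,0],[0,-0.21,0],[0,-0.24,0],[0,-0.27,0],[0,-0.3,0]],"angular":[[0,0,0],[0,0,0],[0,0,0],[0,0,0],[0,0,0],[0,0,0],[0,0,0],[0,0,0],[0,0,0],[0,0,0]],"gripper":[-1,-1,-1,-1,-1,-1,-1,-1,-1,-1]}'
python3 -m jog '{"xyz":[[0,-0.03,0],[0,-0.06,0],[0,-0.09,0],[0,-0.12,0],[0,-0.15,0],[0,-0.4,0],[0,-1.5,0],[0,-3,0],[0,-5,0],[0,-7,0]],"angular":[[0,0,0],[0,0,0],[0,0,0],[0,0,0],[0,0,0],[0,0,0],[0,0,0],[0,0,0],[0,0,0],[0,0,0]],"gripper":[-1,-1,-1,-1,-1,-1,-1,-1,-1,-1]}' | head -2
python3 hk.py scene,scene,top,scene,scene,top,scene,scene,top,scene,scene,top;python3 d.py 420,100,200,-108
```

```text
clock: 8.12
position: [467.6, -170.8, 139.0]
tool_rot: [2.24, 2.202, -0.0]
wrist_force: [-0.4, 0.2, 0.1]
grip_width: 0.0
clock: 8.95
position: [467.8, -170.8, 138.9]
clock: 9.78
position: [467.8, -170.8, 138.9]
scene 9.83 red 55 [ 537.6 -169.1  126.1] x 491.0 572.5 yel 3 [ 483.  -170.3  137.5] px 215.33 142.67
top 9.88 red 80 [ 538.9 -171.2  128.5] x 503.5 567.2 yel 0
clock: 10.72
position: [464.8, -170.7, 138.9]
tool_rot: [2.24, 2.202, 0.0]
wrist_force: [-0.1, 0.2, 0.5]
grip_width: -0.2
clock: 11.55
position: [394.0, -169.3, 138.8]
scene 11.6 red 70 [ 529.9 -169.6  127.8] x 482.5 569.0 yel 5 [ 482.6 -168.7  138.4] px 215.8 142.6
scene 11.65 red 66 [ 529.2 -169.   127.8] x 479.8 570.6 yel 6 [ 482.1 -168.3  138.7] px 216.0 142.5
top 11.7 red 102 [ 530.  -171.3  128.9] x 486.6 567.0 yel 10 [ 482.  -170.8  139.3] px 358.2 220.0
scene 11.75 red 70 [ 531.2 -169.3  128.7] x 482.4 569.1 yel 6 [ 481.8 -168.7  138.3] px 216.0 142.5
scene 11.8 red 70 [ 531.3 -169.2  128.8] x 481.4 572.2 yel 6 [ 481.4 -169.1  137.9] px 216.0 142.5
top 11.85 red 101 [ 529.8 -171.3  128.5] x 486.7 567.2 yel 10 [ 482.  -170.9  138.9] px 358.2 220.0
scene 11.9 red 70 [ 530.2 -169.2  128.2] x 481.8 570.2 yel 6 [ 481.8 -168.6  138.4] px 216.0 142.5
scene 11.95 red 71 [ 530.8 -169.1  128.9] x 482.6 569.0 yel 6 [ 481.6 -168.8  138.1] px 216.0 142.5
top 12.0 red 100 [ 530.  -171.3  128.1] x 489.0 566.8 yel 10 [ 482.  -171.   138.7] px 358.2 220.0
scene 12.05 red 69 [ 531.2 -169.   127.9] x 482.3 570.8 yel 6 [ 483.1 -168.   138.1] px 215.83 142.83
scene 12.1 red 68 [ 531.4 -169.   128. ] x 481.5 571.6 yel 5 [ 483.5 -167.7  139.4] px 215.8 142.6
top 12.15 red 100 [ 530.1 -171.3  127.9] x 486.6 567.4 yel 10 [ 482.7 -171.2  138.9] px 358.3 219.7
t 12.15 pos [ 395.1 -169.5  138.8] ty yaw -0.96 tz [-0.  0. -1.] F [-0.   0.6 -0.8] w -0.1 q [-0.68  0.3   1.78  0.    1.06 -2.24]
420,100,200,-108 xyz [26.99  2.04 -6.12] ang [ -0.     0.   107.04]
```

The hook is now still, with the tip within about 0.5 mm. On to the carrier's far post, grip_a.

```bash
python3 -m jog '{"xyz":[[4,0,-2],[27,3,-6],[27,3,-6],[27,3,-6],[27,3,-6],[27,3,-6],[27,3,-6],[27,3,-6],[27,3,-6],[27,3,-6]],"angular":[[0,0,0],[0,0,107],[0,0,107],[0,0,107],[0,0,107],[0,0,107],[0,0,107],[0,0,107],[0,0,107],[0,0,107]],"gripper":[0.2,0.2,0.2,0.2,0.2,0.2,0.2,0.2,0.2,0.2]}' ; python3 d.py 588.9,305.4,150,-108.35
```

```text
clock: 12.98
position: [429.5, 101.8, 199.1]
tool_rot: [3.012, 0.894, 0.001]
wrist_force: [-0.2, -0.8, 0.4]
grip_width: 50.7
t 12.98 pos [429.5 101.8 199.1] ty yaw -56.94 tz [ 7.e-04  1.e-04 -1.e+00] F [-0.2 -0.8  0.4] w 50.7 q [-0.04  0.24  1.66  0.    1.25 -0.61]
588.9,305.4,150,-108.35 xyz [24.46 -8.37  4.93] ang [-0.000e+00 -4.000e-02  5.141e+01]
```

```bash
python3 -m jog '{"xyz":[[24.4,-8.4,4.9],[24.4,-8.4,4.9],[24.4,-8.4,4.9],[24.4,-8.4,4.9],[24.4,-8.4,4.9],[24.4,-8.4,4.9],[24.4,-8.4,4.9],[24.4,-8.4,4.9],[24.4,-8.4,4.9],[24.4,-8.4,4.9]],"angular":[[0,0,45],[0,0,45],[0,0,45],[0,0,45],[0,0,45],[0,0,45],[0,0,45],[0,0,45],[0,0,45],[0,0,45]],"gripper":[0.2,0.2,0.2,0.2,0.2,0.2,0.2,0.2,0.2,0.2]}' ; python3 d.py 588.9,305.4,150,-108.35; python3 w.py w2.png
```

```text
clock: 13.82
position: [587.2, 303.4, 149.8]
tool_rot: [3.125, -0.321, -0.001]
wrist_force: [-0.5, 0.0, -0.7]
grip_width: 51.3
t 13.82 pos [587.2 303.4 149.8] ty yaw -101.74 tz [-5.e-04 -3.e-04 -1.e+00] F [-0.5  0.  -0.7] w 51.3 q [ 0.3   0.65  1.11 -0.    1.39  0.5 ]
588.9,305.4,150,-108.35 xyz [ 0.13 -0.23 -0.02] ang [0.03 0.02 6.61]
```

View pics/w2.png

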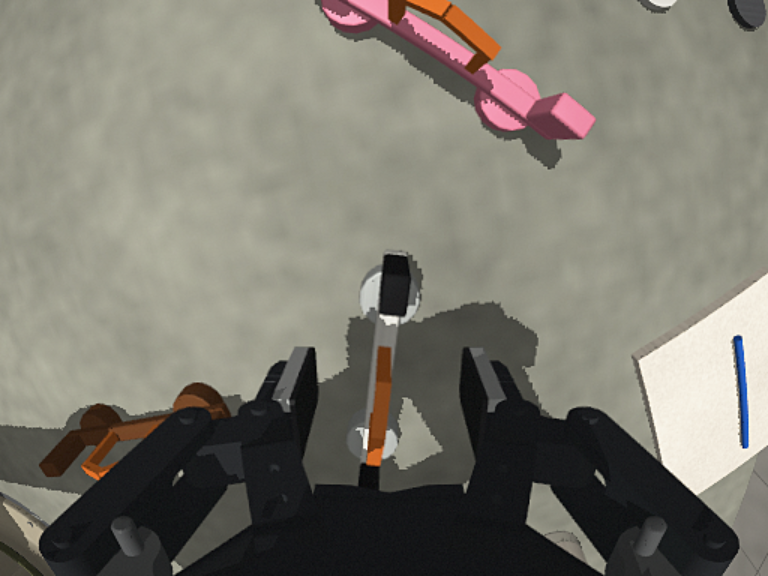

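The wrist view shows the aluminium carrier lying straight between the pads. The near post is at about (396,285), the eye runs from (383,345) to (375,465), and the far post is at (370,475). I'll measure it by depth.

```bash
cat > wp.py <<'E'
from h import *
f=np.load("w.npz");im,d=f['im'],f['d'];p=f['p'];M=R.from_rotvec(f['r'])
c=cam("wrist");K=np.array(c['mtx']);E=np.array(c['hand_eye'])
V,U=np.mgrid[:384,:512]
x=(U-K[0,2])/K[0,0];y=(V-K[1,2])/K[1,1];th=np.hypot(x,y);k=np.tan(th)/np.maximum(th,1e-9)
P=np.stack([x*k*d,-y*k*d,-d,np.ones_like(d)],-1)
T=(P@E.T)[...,:3]; T[d==0]=np.nan
W=M.apply(T.reshape(-1,3)).reshape(T.shape)+p
h=cv2.cvtColor(im,cv2.COLOR_BGR2HSV)
org=(h[...,0]>4)&(h[...,0]<20)&(h[...,1]>140)&(h[...,2]>90)
E
python3 - <<'E'
from wp import *
blk=(h[...,2]<70)&(W[...,2]>69)&(W[...,2]<80)&(V<230)&(abs(W[...,0]-585)<60)&(abs(W[...,1]-305)<60)
q=W[blk][:,:2].astype(np.float32);print("post top",blk.sum(),cv2.minAreaRect(q),W[blk].mean(0))
e=org&(U>230)&(U<275)&(V>220)&(W[...,2]>20)
q=W[e];print("eye",e.sum(),q.min(0),q.max(0));t=q[q[:,2]>66];print(cv2.minAreaRect(t[:,:2].astype(np.float32)),len(t), np.percentile(q[:,2],[5,95]))
E
```

```text
post top 533 ((589.7610473632812, 307.1860046386719), (21.145954132080078, 13.971892356872559), 71.79966735839844) [589.94705951 307.90094217  73.58529275]
eye 764 [543.21428968 170.48843002  30.09721308] [578.11991014 263.13117279  88.66662916]
((566.1921997070312, 234.75613403320312), (56.95706558227539, 8.372926712036133), 71.34998321533203) 580 [37.7390489  87.06492877]
```

```bash
python3 d.py 589.8,307.2,50,-108.4
```

```text
t 13.87 pos [587.2 303.2 150.2] ty yaw -101.78 tz [-0.e+00 -1.e-04 -1.e+00] F [-0.1 -0.1  0. ] w 51.2 q [ 0.3   0.65  1.11 -0.    1.39  0.5 ]
589.8,307.2,50,-108.4 xyz [ 0.17 -0.45 10.02] ang [0.01 0.   6.62]
```

```bash
python3 -m jog '{"xyz":[[0.17,-0.45,0],[0.17,-0.45,1],[0.17,-0.45,3],[0.17,-0.45,5],[0.17,-0.45,7],[0.17,-0.45,9],[0.17,-0.45,9.6],[0.17,-0.45,10],[0.17,-0.45,10],[0.17,-0.45,10]],"angular":[[0,0,6.6],[0,0,6.6],[0,0,6.6],[0,0,6.6],[0,0,6.6],[0,0,6.6],[0,0,6.6],[0,0,6.6],[0,0,6.6],[0,0,6.6]],"gripper":[0.2,0.2,0.2,0.2,0.2,0.2,0.2,0.2,0.2,0.2]}' ; python3 d.py 589.8,307.2,50,-108.4
python3 -m jog '{"xyz":[[0,0,0],[0,0,0],[0,0,0],[0,0,0],[0,0,0],[0,0,0]],"angular":[[0,0,0],[0,0,0],[0,0,0],[0,0,0],[0,0,0],[0,0,0]],"gripper":[-1,-1,-1,-1,-1,-1]}' 80; python3 d.py
```

```text
clock: 14.7
position: [590.5, 307.9, 51.0]
tool_rot: [-3.101, 0.501, -0.002]
wrist_force: [-0.3, -1.0, 0.7]
grip_width: 51.0
t 14.7 pos [590.5 307.9  51. ] ty yaw -108.35 tz [ 1.6e-03  5.0e-04 -1.0e+00] F [-0.3 -1.   0.7] w 51.0 q [0.3  0.76 1.2  0.   1.19 0.62]
589.8,307.2,50,-108.4 xyz [-0.05  0.09  0.1 ] ang [-0.06 -0.08  0.05]
clock: 15.2
position: [590.4, 308.0, 50.7]
tool_rot: [-3.101, 0.502, -0.002]
wrist_force: [-0.4, -0.2, 5.5]
grip_width: 13.1
t 15.2 pos [590.4 308.   50.7] ty yaw -108.38 tz [ 1.3e-03  4.0e-04 -1.0e+00] F [-0.4 -0.2  5.5] w 13.1 q [0.3  0.76 1.2  0.   1.19 0.62]
```

The post is gripped at 13.1 mm. Lifting and starting the turn.

```bash
python3 -m jog '{"xyz":[[0,0,-0.3],[0,0,-1.5],[0,0,-4],[0,0,-7.5],[0,0,-11],[0,0,-14],[0,0,-16.5],[0,0,-18],[0,0,-18],[0,0,-18]],"angular":[[0,0,0],[0,0,0],[0,0,0],[0,0,0],[0,0,0],[0,0,0],[0,0,0],[0,0,0],[0,0,0],[0,0,0]],"gripper":[-1,-1,-1,-1,-1,-1,-1,-1,-1,-1]}' 110; python3 d.py 470,80,230,170;python3 w.py w3.png; python3 - <<'E'
from wp import *
# lifted carrier in tool coordinates
e=org&(abs(T[...,0])<40)&(T[...,1]>30)&(T[...,1]<120)&(T[...,2]>-60)&(T[...,2]<40)
q=T[e];print(e.sum(),"tool eye min/max",q.min(0),q.max(0)); t=q[q[:,2]<np.nanmin(q[:,2])+14];print(cv2.minAreaRect(t[:,:2].astype(np.float32)))
g=(abs(T[...,0])<40)&(T[...,1]>20)&(T[...,1]<180)&(T[...,2]>-40)&(T[...,2]<60);q=T[g]
for a in range(20,180,16):
    k=q[(q[:,1]>=a)&(q[:,1]<a+16)]
    if len(k): print(a,len(k),k[:,2].min().round(1),np.median(k[:,2]).round(1),np.median(k[:,0]).round(1))
E
```

```text
clock: 16.03
position: [590.0, 307.9, 230.2]
tool_rot: [-3.101, 0.502, -0.001]
wrist_force: [1.1, 0.1, -2.0]
grip_width: 12.6
t 16.03 pos [590.  307.9 230.2] ty yaw -108.39 tz [ 7.e-04  3.e-04 -1.e+00] F [ 1.1  0.1 -2. ] w 12.6 q [0.3  0.6  0.96 0.   1.58 0.62]
470,80,230,170 xyz [-4.200e+00  2.541e+01  1.000e-02] ang [-5.000e-02 -1.000e-02  8.161e+01]
289 tool eye min/max [-4.39975977 48.05048353 -1.62327563] [ 3.20428441 50.65482062 20.69545235]
((-0.5778758525848389, 49.324981689453125), (7.368422985076904, 2.555835485458374), 0.08525262773036957)
36 384 -1.6 12.3 -0.6
52 145 19.5 21.3 4.0
68 18 20.5 21.4 -5.6
```

```bash
python3 -m jog '{"xyz":[[-4.2,25.4,0],[-4.2,25.4,0],[-4.2,25.4,0],[-4.2,25.4,0],[-4.2,25.4,0],[-4.2,25.4,0],[-4.2,25.4,0],[-4.2,25.4,0],[-4.2,25.4,0],[-4.2,25.4,0]],"angular":[[0,0,7],[0,0,14],[0,0,21],[0,0,28],[0,0,35],[0,0,42],[0,0,49],[0,0,56],[0,0,63],[0,0,70]],"gripper":[-1,-1,-1,-1,-1,-1,-1,-1,-1,-1]}'; python3 d.py 410,-100,210,89.1 410,-247,200,89.1
```

```text
clock: 16.92
position: [469.3, 79.8, 228.5]
tool_rot: [2.244, -2.196, -0.004]
wrist_force: [1.0, 0.6, -1.6]
grip_width: 12.5
t 16.92 pos [469.3  79.8 228.5] ty yaw -178.78 tz [-3.e-03  2.e-04 -1.e+00] F [ 1.   0.6 -1.6] w 12.5 q [-0.08  0.27  1.52 -0.    1.36  1.47]
410,-100,210,89.1 xyz [17.85  6.31  1.87] ang [ 0.15 -0.13 92.12]
410,-247,200,89.1 xyz [32.55  6.62  2.86] ang [ 0.15 -0.13 92.12]
```

```bash
python3 -m jog '{"xyz":[[5,3,0],[10,5,0],[14,6.5,0],[17,6.6,0],[20,6.6,0],[23,6.6,0],[26,6.6,0],[29,6.6,0],[32,6.6,0],[32.5,6.6,0]],"angular":[[0,0,7],[0,0,14],[0,0,21],[0,0,28],[0,0,35],[0,0,42],[0,0,49],[0,0,56],[0,0,63],[0,0,70]],"gripper":[-1,-1,-1,-1,-1,-1,-1,-1,-1,-1]}'; python3 d.py 410,-247,210,89.1
```

```text
clock: 17.75
position: [412.7, -250.3, 228.1]
tool_rot: [0.574, -3.087, -0.002]
wrist_force: [-0.4, -0.5, -1.9]
grip_width: 12.8
t 17.75 pos [ 412.7 -250.3  228.1] ty yaw 111.08 tz [-2.1e-03  8.0e-04 -1.0e+00] F [-0.4 -0.5 -1.9] w 12.8 q [-0.79  0.28  1.51 -0.    1.36  1.98]
410,-247,210,89.1 xyz [0.13 0.4  1.81] ang [ 0.07 -0.11 21.98]
```

```bash
python3 -m jog '{"xyz":[[0.1,0.4,1],[0.1,0.4,3],[0.1,0.4,5],[0.1,0.4,7],[0.1,0.4,9],[0.1,0.4,10.2],[0.1,0.4,10.2],[0.1,0.4,10.2],[0.1,0.4,10.2],[0.1,0.4,10.2]],"angular":[[0,0,7],[0,0,14],[0,0,21],[0.07,-0.1,21.8],[0.07,-0.1,21.8],[0.07,-0.1,21.8],[0.07,-0.1,21.8],[0.07,-0.1,21.8],[0.07,-0.1,21.8],[0.07,-0.1,21.8]],"gripper":[-1,-1,-1,-1,-1,-1,-1,-1,-1,-1]}'; python3 d.py 410,-247,126,89.1
cat > ey.py <<'E'
from h import *
import sys
V,U=np.mgrid[:384,:512]
for n in ("scene","top"):
    im,d=grab(n);W=world(n,U,V,d);W[d==0]=np.nan;h=cv2.cvtColor(im,cv2.COLOR_BGR2HSV)
    o=(abs(W[...,0]-470)<110)&(abs(W[...,1]+170)<70)&(h[...,0]>7)&(h[...,0]<20)&(h[...,1]>150)&(W[...,2]>60)&(W[...,2]<200)
    q=W[o];print(n,"eye",len(q),"min",q.min(0).round(1),"max",q.max(0).round(1),"med",np.median(q,0).round(1))
    cv2.imwrite("pics/%s_%s.png"%(n,sys.argv[1]),cv2.resize(im[90:230,150:290] if n=="scene" else im[130:270,290:430],None,fx=3.6,fy=3.6,interpolation=3))
a=cv2.imread("pics/scene_%s.png"%sys.argv[1]);b=cv2.imread("pics/top_%s.png"%sys.argv[1]);cv2.imwrite("pics/both_%s.png"%sys.argv[1],cv2.resize(np.hstack([a,b]),(800,400)))
E
python3 ey.py e1; python3 hk.py scene,top
```

```text
clock: 18.58
position: [411.1, -243.4, 128.5]
tool_rot: [0.005, 3.139, -0.003]
wrist_force: [0.1, 0.5, -0.5]
grip_width: 12.6
t 18.58 pos [ 411.1 -243.4  128.5] ty yaw 89.82 tz [ 0.0028 -0.0018 -1.    ] F [ 0.1  0.5 -0.5] w 12.6 q [-0.78  0.38  1.68  0.    1.08  2.36]
410,-247,126,89.1 xyz [ 0.11 -0.36  0.25] ang [-0.1   0.16  0.72]
scene eye 79 min [ 405.4 -193.9  112.5] max [ 485.1 -136.3  164. ] med [ 413.1 -154.1  148.8]
top eye 83 min [ 407.8 -195.7  109.8] max [ 486.7 -140.2  167.3] med [ 411.2 -163.9  157.9]
scene 18.73 red 85 [ 536.6 -169.6  139.3] x 483.3 569.4 yel 7 [ 473.7 -177.4  129.9] px 216.0 142.29
top 18.78 red 101 [ 529.2 -171.3  128.3] x 486.6 566.8 yel 10 [ 482.  -170.8  139.3] px 358.2 220.0
```

View pics/both_e1.png

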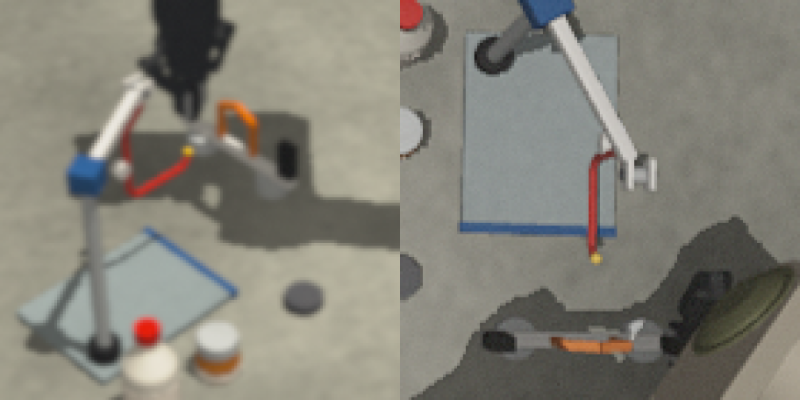

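The hook is at rest, with its tip at left panel (187,152). The carrier's orange eye at (240,130) is level in front of it, and in the right panel the eye at (590,345) is roughly in line with the tip at (596,258). Aligning y, then moving in.

```bash
python3 -m jog '{"xyz":[[0.1,-0.36,0.25],[0.1,-0.36,0.25],[0.1,-0.36,0.25],[-0.9,-0.36,0.25],[-1.9,-0.36,0.25],[-2.9,-0.36,0.25],[-3.9,-0.36,0.25],[-4.9,-0.36,0.25],[-4.9,-0.36,0.25],[-4.9,-0.36,0.25]],"angular":[[-0.1,0.16,0.7],[-0.1,0.16,0.7],[-0.1,0.16,0.7],[-0.1,0.16,0.7],[-0.1,0.16,0.7],[-0.1,0.16,0.7],[-0.1,0.16,0.7],[-0.1,0.16,0.7],[-0.1,0.16,0.7],[-0.1,0.16,0.7]],"gripper":[-1,-1,-1,-1,-1,-1,-1,-1,-1,-1]}'; python3 d.py 531,-247,126,89.1; python3 ey.py e2; python3 hk.py top
```

```text
clock: 19.62
position: [460.4, -246.8, 125.2]
tool_rot: [-0.023, -3.14, -0.002]
wrist_force: [-0.2, -0.5, -0.9]
grip_width: 12.9
t 19.62 pos [ 460.4 -246.8  125.2] ty yaw 89.17 tz [-0.0012  0.0011 -1.    ] F [-0.2 -0.5 -0.9] w 12.9 q [-0.72  0.46  1.56  0.    1.13  2.44]
531,-247,126,89.1 xyz [-7.06  0.08 -0.09] ang [ 0.06 -0.07  0.07]
scene eye 79 min [ 455.4 -194.1  113.3] max [ 486.8 -139.1  161.9] med [ 463.1 -155.4  151. ]
top eye 62 min [ 459.3 -197.5  107.3] max [ 486.7 -143.4  163.3] med [ 461.7 -169.1  155.7]
top 19.77 red 99 [ 530.6 -171.3  128.4] x 486.6 566.8 yel 12 [ 481.4 -171.1  139.7] px 358.33 220.25
```

```bash
python3 -m jog '{"xyz":[[-0.6,0,0],[-1.4,0,0],[-2.3,0,0],[-3.2,0,0],[-4.1,0,0],[-5,0,0],[-5.9,0,0],[-6.6,0,0],[-7,0,0],[-7.1,0,0]],"angular":[[0,0,0],[0,0,0],[0,0,0],[0,0,0],[0,0,0],[0,0,0],[0,0,0],[0,0,0],[0,0,0],[0,0,0]],"gripper":[-1,-1,-1,-1,-1,-1,-1,-1,-1,-1]}'; python3 d.py 531,-247,97,89.1; python3 hk.py top,scene,top,scene;python3 ey.py e3
```

```text
clock: 20.6
position: [531.6, -248.1, 125.3]
tool_rot: [-0.024, -3.141, -0.001]
wrist_force: [0.1, -0.4, -0.9]
grip_width: 12.8
t 20.6 pos [ 531.6 -248.1  125.3] ty yaw 89.14 tz [-8.e-04  9.e-04 -1.e+00] F [ 0.1 -0.4 -0.9] w 12.8 q [-0.64  0.55  1.37  0.    1.22  2.52]
531,-247,97,89.1 xyz [0.06 0.1  2.83] ang [ 0.05 -0.04  0.04]
top 20.65 red 88 [ 529.3 -171.2  129.6] x 486.6 567.2 yel 10 [ 482.  -171.   138.5] px 358.2 220.0
scene 20.7 red 63 [ 534.1 -171.7  134.3] x 483.1 570.6 yel 6 [ 482.9 -167.4  139.7] px 216.0 142.5
top 20.75 red 89 [ 529.2 -171.2  129.8] x 486.7 566.9 yel 9 [ 481.8 -170.9  140.3] px 358.33 220.11
scene 20.8 red 60 [ 533.  -170.4  133.3] x 484.3 572.0 yel 6 [ 482.4 -168.   139. ] px 216.0 142.5
scene eye 101 min [ 481.1 -199.   109.9] max [ 539.4 -140.2  161.9] med [ 533.2 -164.6  144.8]
top eye 68 min [ 486.7 -197.1  115.5] max [ 537.4 -144.7  164.7] med [ 531.6 -169.3  155.8]
```

View pics/both_e3.png

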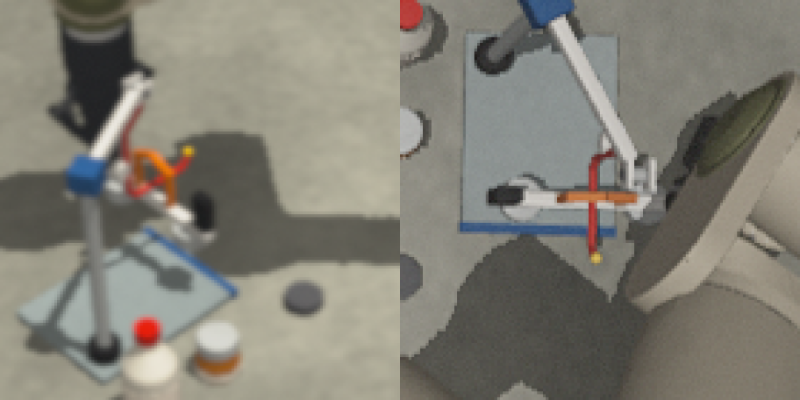

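The hook passes through the eye: in the left panel the red bar runs through the orange gate at (152,180), and in the top view it is centred at (595,198). Lowering.

```bash
python3 -m jog '{"xyz":[[0,0,0.4],[0,0,1],[0,0,1.6],[0,0,2.1],[0,0,2.4],[0,0,2.6],[0,0,2.7],[0,0,2.7],[0,0,2.7],[0,0,2.7]],"angular":[[0,0,0],[0,0,0],[0,0,0],[0,0,0],[0,0,0],[0,0,0],[0,0,0],[0,0,0],[0,0,0],[0,0,0]],"gripper":[-1,-1,-1,-1,-1,-1,-1,-1,-1,-1]}'; for i in 1 2 3 ; do python3 -m jog '{"xyz":[[0,0,0.05],[0,0,0.1],[0,0,0.1]],"angular":[[0,0,0],[0,0,0],[0,0,0]],"gripper":[-1,-1,-1]}' | sed -n '2p;4p'; done; python3 hk.py scene,top
```

```text
clock: 21.73
position: [531.0, -248.1, 98.7]
tool_rot: [-0.024, -3.141, -0.001]
wrist_force: [-0.1, -0.7, -1.2]
grip_width: 12.9
position: [530.8, -248.1, 97.4]
wrist_force: [-0.3, -0.2, -1.3]
position: [530.8, -248.1, 96.3]
wrist_force: [-0.7, 0.2, -1.7]
position: [530.9, -248.1, 95.4]
wrist_force: [0.2, 0.0, -0.7]
scene 22.53 red 82 [ 537.1 -170.4  149.7] x 479.1 570.6 yel 5 [ 484.4 -166.6  140.5] px 215.8 142.6
top 22.58 red 88 [ 530.9 -171.2  128.3] x 489.0 567.1 yel 10 [ 482.7 -171.1  139.3] px 358.3 219.7
```

```bash
for i in 1 2 3 ; do python3 -m jog '{"xyz":[[0,0,0.03],[0,0,0.05],[0,0,0.05]],"angular":[[0,0,0],[0,0,0],[0,0,0]],"gripper":[-1,-1,-1]}' | sed -n '2p;4p'; python3 - <<'E'
from h import *
F=[arm.sense()['wrist_force']]
for i in range(3): arm.get_image("top");F.append(arm.sense()['wrist_force'])
print(np.mean(F,0).round(2))
E
done; python3 hk.py scene,top
```

```text
position: [531.0, -248.1, 95.2]
wrist_force: [0.1, 0.8, 2.4]
[0.52 0.1  2.4 ]
position: [531.1, -248.1, 94.8]
wrist_force: [1.8, 0.4, 5.0]
[0.69 0.86 5.23]
position: [531.3, -248.1, 94.6]
wrist_force: [1.5, 1.3, 8.5]
[1.11 1.68 7.13]
scene 23.83 red 80 [ 539.1 -170.8  147.8] x 486.8 571.7 yel 7 [ 483.9 -167.7  138.1] px 215.71 143.0
top 23.88 red 88 [ 529.8 -171.3  128.1] x 489.0 567.5 yel 9 [ 482.8 -170.6  139.4] px 358.11 219.67
```

```bash
python3 -m jog '{"xyz":[[0,0,-0.05],[0,0,-0.09],[-0.1,0,-0.09],[-0.2,0,-0.08],[-0.3,0,-0.07],[-0.4,0,-0.06],[-0.5,0,-0.05],[-0.6,0,-0.04],[-0.7,0,-0.03],[-0.8,0,-0.03]],"angular":[[0,0,0],[0,0,0],[0,0,0],[0,0,0],[0,0,0],[0,0,0],[0,0,0],[0,0,0],[0,0,0],[0,0,0]],"gripper":[-1,-1,-1,-1,-1,-1,-1,-1,-1,-1]}';  python3 - <<'E'
from h import *
F=[arm.sense()['wrist_force']]
for i in range(4): arm.get_image("top");F.append(arm.sense()['wrist_force'])
print(np.mean(F,0).round(2))
E
python3 hk.py scene,top; python3 d.py
```

```text
clock: 24.72
position: [539.0, -248.2, 94.3]
tool_rot: [-0.024, -3.141, -0.001]
wrist_force: [0.0, 1.2, 5.6]
grip_width: 12.5
[0.32 0.78 5.45]
scene 24.97 red 69 [ 543.9 -171.   136.7] x 490.5 577.9 yel 7 [ 489.4 -169.7  133.4] px 214.0 144.71
top 25.02 red 72 [ 537.5 -171.2  126.6] x 493.8 574.8 yel 8 [ 489.4 -170.6  137.3] px 357.88 216.88
t 25.02 pos [ 538.9 -248.2   94.3] ty yaw 89.11 tz [-7.e-04  9.e-04 -1.e+00] F [-0.4  0.4  5.8] w 12.5 q [-0.63  0.6   1.39  0.    1.16  2.53]
```

```bash
for i in 1 2; do python3 -m jog '{"xyz":[[0,0,-0.03],[0,0,-0.06],[0,0,-0.06]],"angular":[[0,0,0],[0,0,0],[0,0,0]],"gripper":[-1,-1,-1]}' | sed -n '2p;4p'; python3 - <<'E'
from h import *
F=[arm.sense()['wrist_force']]
for i in range(4): arm.get_image("top");F.append(arm.sense()['wrist_force'])
print(np.mean(F,0).round(2))
E
done; python3 hk.py scene,top
```

```text
position: [538.8, -248.2, 94.6]
wrist_force: [-0.5, 0.3, 2.5]
[-0.15  0.35  2.28]
position: [538.7, -248.2, 95.1]
wrist_force: [-0.5, 0.1, -0.7]
[-0.1   0.3  -1.27]
scene 25.97 red 69 [ 543.3 -171.3  136.5] x 491.9 577.1 yel 8 [ 490.1 -168.4  133.9] px 214.12 144.88
top 26.02 red 73 [ 537.9 -171.3  126.9] x 493.8 574.0 yel 11 [ 489.5 -171.   135.2] px 357.82 216.82
```

```bash
python3 -m jog '{"xyz":[[0,0,0.03],[0,0,0.03],[0,0,0.03],[0,0,0.03],[0,0,0.03]],"angular":[[0,0,0],[0,0,0],[0,0,0],[0,0,0],[0,0,0]],"gripper":[-1,-1,-1,-1,-1]}' 20;python3 -m jog '{"xyz":[[0,0,0],[0,0,0],[0,0,0],[0,0,0],[0,0,0],[0,0,0],[0,0,0],[0,0,0],[0,0,0],[0,0,0]],"angular":[[0,0,0],[0,0,0],[0,0,0],[0,0,0],[0,0,0],[0,0,0],[0,0,0],[0,0,0],[0,0,0],[0,0,0]],"gripper":[-0.66,-0.64,-0.62,-0.6,-0.55,-0.5,-0.4,-0.3,-0.1,0.1]}'; python3 hk.py scene,top,scene,top,scene,top,scene,top,scene,top,scene,top;python3 ey.py e4; python3 d.py
```

```text
clock: 26.43
position: [538.9, -248.2, 95.2]
tool_rot: [-0.024, -3.141, -0.001]
wrist_force: [-0.2, -0.7, 0.6]
grip_width: 12.6
clock: 27.27
position: [538.9, -248.2, 95.1]
tool_rot: [-0.024, -3.141, -0.001]
wrist_force: [0.0, -0.6, 0.8]
grip_width: 46.6
scene 27.32 red 85 [ 546.3 -169.8  146.7] x 492.2 575.4 yel 6 [ 490.  -169.1  134.9] px 214.0 144.5
top 27.37 red 76 [ 535.9 -171.2  127.1] x 493.9 572.2 yel 10 [ 488.4 -170.5  135.8] px 357.7 217.3
scene 27.42 red 84 [ 546.1 -170.2  147.2] x 490.2 575.6 yel 7 [ 489.6 -169.5  135.3] px 214.0 144.29
top 27.47 red 80 [ 535.7 -171.3  127.7] x 493.8 572.3 yel 10 [ 488.4 -170.7  135.1] px 357.7 217.3
scene 27.52 red 83 [ 545.1 -170.2  146.4] x 490.2 574.7 yel 7 [ 489.2 -168.6  136.7] px 214.29 144.0
top 27.57 red 73 [ 535.3 -171.3  126.8] x 493.9 572.2 yel 11 [ 487.4 -170.8  135.9] px 357.82 217.73
scene 27.62 red 83 [ 545.9 -170.2  146.7] x 488.7 574.2 yel 6 [ 488.6 -168.2  136.6] px 214.5 144.0
top 27.67 red 77 [ 533.4 -171.4  126.7] x 491.4 572.1 yel 10 [ 487.2 -171.1  136.5] px 358.0 217.8
scene 27.72 red 86 [ 545.8 -170.2  147.8] x 490.8 576.8 yel 6 [ 487.9 -169.   135.7] px 214.5 144.0
top 27.77 red 73 [ 535.3 -171.3  126.9] x 493.8 572.4 yel 8 [ 487.9 -170.9  137.2] px 358.0 217.5
scene 27.82 red 84 [ 545.9 -170.   147.8] x 492.5 575.8 yel 7 [ 488.6 -169.1  136.1] px 214.29 144.0
top 27.87 red 80 [ 533.5 -171.4  126.4] x 493.8 572.2 yel 10 [ 488.4 -170.6  135.6] px 357.7 217.3
scene eye 94 min [ 491.7 -199.3   81.9] max [ 571.  -141.3  148.7] med [ 540.6 -162.8  119.6]
top eye 50 min [ 536.9 -199.    84.4] max [ 542.3 -144.1  132.4] med [ 539.4 -169.8  126.5]
t 27.97 pos [ 538.9 -248.2   95.1] ty yaw 89.11 tz [-8.e-04  9.e-04 -1.e+00] F [-0.4 -0.4 -0.3] w 47.2 q [-0.63  0.6   1.39  0.    1.16  2.53]
```

View pics/both_e4.png

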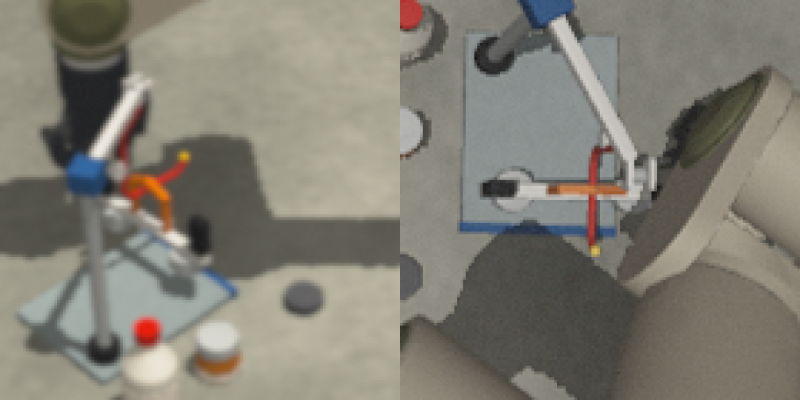

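The carrier hangs on the hook with the eye on the seat, at left panel (150,190). The gripper is open and the swing is about ±0.7 mm. Retreating along -y.

```bash
python3 -m jog '{"xyz":[[0,-0.4,0],[0,-1.2,0],[0,-2.4,0],[0,-4,0],[0,-6,0],[0,-8,0],[0,-10,0],[0,-12,0],[0,-12.5,0],[0,-12.5,0]],"angular":[[0,0,0],[0,0,0],[0,0,0],[0,0,0],[0,0,0],[0,0,0],[0,0,0],[0,0,0],[0,0,0],[0,0,0]],"gripper":[0.1,0.1,0.1,0.1,0.1,0.1,0.1,0.1,0.1,0.1]}'; python3 hk.py top,top,top,top,top,top,top,top,top,top,top,top,top,top,scene; python3 ey.py e5; python3 - <<'E'
from h import *
V,U=np.mgrid[:384,:512]
im,d=grab("top");W=world("top",U,V,d);W[d==0]=np.nan;h=cv2.cvtColor(im,cv2.COLOR_BGR2HSV)
for nm,y in (("a",-247),("b",-94)):
    m=(h[...,2]<75)&(abs(W[...,0]-538)<30)&(abs(W[...,1]-y)<25)&(W[...,2]>100)&(W[...,2]<135);print(nm,m.sum(),W[m].mean(0).round(1) if m.sum() else "")
H=W[...,2]
for nme,r in (("bottle",(120,155,278,304)),("jar",(165,188,278,302)),("puck",(216,238,278,302))):
    m=np.zeros_like(H,bool);m[r[0]:r[1],r[2]:r[3]]=1;m&=(H>8);print(nme,np.round(cv2.minEnclosingCircle(W[m][:,:2].astype(np.float32))[0],1))
E
```

```text
clock: 28.8
position: [536.3, -375.6, 94.6]
tool_rot: [-0.028, -3.141, -0.001]
wrist_force: [-0.1, -0.0, 0.3]
grip_width: 46.8
top 28.85 red 78 [ 535.8 -171.2  127.2] x 491.4 571.9 yel 10 [ 488.6 -171.3  135.5] px 358.0 217.2
top 28.9 red 78 [ 536.7 -171.1  128. ] x 493.9 572.0 yel 8 [ 488.8 -171.3  136.7] px 358.12 217.12
top 28.95 red 77 [ 536.3 -171.2  127.2] x 493.8 572.2 yel 9 [ 488.3 -171.5  135.7] px 358.11 217.33
top 29.0 red 77 [ 537.2 -171.1  128.1] x 493.8 572.1 yel 8 [ 487.9 -170.9  137. ] px 358.0 217.5
top 29.05 red 76 [ 535.9 -171.1  127. ] x 493.9 572.1 yel 8 [ 487. -171.  138.] px 358.12 217.88
top 29.1 red 77 [ 535.3 -171.2  127. ] x 493.8 572.3 yel 8 [ 487.1 -170.8  138.6] px 358.12 217.88
top 29.15 red 73 [ 535.5 -171.2  127.1] x 493.9 572.0 yel 7 [ 487.4 -170.9  137.2] px 358.0 217.71
top 29.2 red 74 [ 535.7 -171.3  127. ] x 493.8 572.3 yel 10 [ 487.2 -171.1  136.2] px 358.0 217.8
top 29.25 red 73 [ 535.3 -171.2  127. ] x 493.9 572.1 yel 9 [ 486.7 -170.9  137.3] px 358.0 218.0
top 29.3 red 72 [ 535.5 -171.2  127.1] x 493.8 572.4 yel 9 [ 486.7 -170.9  137.1] px 358.0 218.0
top 29.35 red 72 [ 535.4 -171.2  127.2] x 493.8 572.3 yel 9 [ 486.7 -170.8  137.6] px 358.0 218.0
top 29.4 red 74 [ 535.7 -171.3  126.9] x 493.8 572.3 yel 8 [ 487.  -171.   137.8] px 358.12 217.88
top 29.45 red 78 [ 535.7 -171.2  127.6] x 493.8 572.3 yel 8 [ 487. -171.  138.] px 358.12 217.88
top 29.5 red 77 [ 536.3 -171.1  127.6] x 493.8 572.3 yel 8 [ 487.  -171.2  137.1] px 358.12 217.88
scene 29.55 red 68 [ 545.2 -170.6  137.7] x 487.9 577.2 yel 7 [ 490.  -169.   135.8] px 214.0 144.29
scene eye 97 min [ 488.4 -199.6   80.2] max [ 571.9 -140.2  147.8] med [ 541.5 -162.4  120. ]
top eye 52 min [ 491.5 -199.2   86.8] max [ 542.1 -143.7  133.4] med [ 539.4 -170.2  127.7]
a 51 [ 539.  -245.8  113.7]
b 50 [539.1 -94.4 118.7]
bottle [684.9 -13.3]
jar [593.1 -14.3]
puck [459.  -18.6]
```

View pics/both_e5.png

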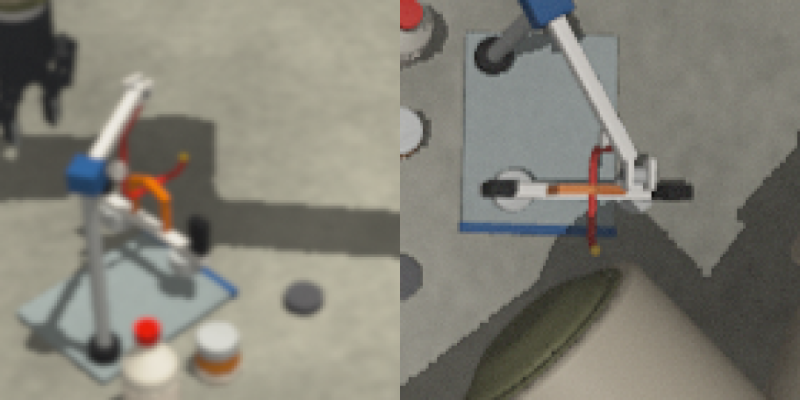

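```bash
cat > lv.py <<'E'
from h import *
V,U=np.mgrid[:384,:512]
for i in range(12):
    im,d=grab("top");W=world("top",U,V,d);W[d==0]=np.nan;h=cv2.cvtColor(im,cv2.COLOR_BGR2HSV);H=W[...,2]
    o=[]
    for y in (-247,-94):
        m=(abs(W[...,0]-538)<30)&(abs(W[...,1]-y)<25)&(H>105)&(H<135);o+=[np.median(H[m]).round(1),np.percentile(W[m][:,1],[3,97]).round(1),np.median(W[m][:,0]).round(1)]
    b=(abs(W[...,0]-539)<12)&(W[...,1]>-225)&(W[...,1]<-108)&(H>62)&(H<84)&(abs(W[...,1]+171)>32)
    c=np.polyfit(W[b][:,1],H[b],1)
    m=(abs(W[...,0]-488)<8)&(abs(W[...,1]+171)<8)&(H>120)&(h[...,0]>18)&(h[...,0]<36)&(h[...,1]>110)
    print(round(arm.sense()['clock'],2),*o,"bar slope",c[0].round(4),b.sum(),"tip",W[m].mean(0).round(1))
E
python3 lv.py
```

```text
29.75 114.5 [-258.8 -237.7] 538.8 120.0 [-107.3  -85.5] 538.6 bar slope 0.024 110 tip [ 488.3 -171.2  136.8]
29.8 114.4 [-259.  -237.2] 539.0 120.8 [-107.3  -85.7] 538.5 bar slope 0.0027 113 tip [ 488.1 -170.6  136.4]
29.85 115.1 [-259.4 -237.6] 538.9 119.9 [-107.6  -85.5] 538.3 bar slope 0.0026 113 tip [ 487.4 -171.   136.8]
29.9 115.1 [-258.8 -237.5] 536.8 119.6 [-107.3  -85.6] 538.3 bar slope -0.0037 113 tip [ 487.5 -170.8  137.4]
29.95 115.1 [-258.8 -237.5] 538.7 120.2 [-107.5  -85.8] 538.3 bar slope -0.0054 109 tip [ 487.  -171.3  136.7]
30.0 115.8 [-259.5 -237.5] 537.9 120.4 [-107.3  -85.5] 538.1 bar slope 0.0031 112 tip [ 487.  -170.7  136.7]
30.05 115.4 [-258.9 -237.1] 537.8 120.4 [-107.4  -85.7] 538.2 bar slope 0.0059 112 tip [ 487.  -170.1  139.1]
30.1 114.3 [-258.8 -237.8] 536.9 120.3 [-107.6  -85.6] 537.4 bar slope -0.0016 112 tip [ 487.  -171.4  136.3]
30.15 114.8 [-259.1 -237.7] 536.9 120.3 [-107.4  -85.4] 538.2 bar slope 0.0017 113 tip [ 486.7 -170.8  137.4]
30.2 115.0 [-259.  -237.6] 537.9 120.1 [-107.3  -85.7] 538.3 bar slope 0.0001 112 tip [ 487.4 -170.8  137.7]
30.25 115.2 [-258.5 -237.5] 538.8 120.4 [-107.4  -85.6] 536.5 bar slope 0.0129 117 tip [ 487.4 -170.5  138.5]
30.3 114.8 [-259.6 -237.4] 538.7 120.2 [-107.6  -85.7] 538.3 bar slope 0.0041 114 tip [ 487.4 -170.5  138.5]
```

```bash
python3 - <<'E'
from h import *
V,U=np.mgrid[:384,:512]
f=np.load("first.npz");W=world("top",U,V,f['db']);W[f['db']==0]=np.nan;H=W[...,2]
m=(abs(H)<6)&(abs(W[...,0]-480)<200)&(abs(W[...,1])<330);A=np.c_[W[m][:,:2],np.ones(m.sum())];print("bench top",np.linalg.lstsq(A,H[m],rcond=None)[0])
m=(abs(H-12)<4)&(W[...,0]>515)&(W[...,0]<680)&(W[...,1]<-85)&(W[...,1]>-200);A=np.c_[W[m][:,:2],np.ones(m.sum())];print("plate",np.linalg.lstsq(A,H[m],rcond=None)[0],m.sum())
m=(f['b'].max(2)<75)
for x,y in ((588.9,305.4),(541.4,162.2)):
    k=(abs(W[...,0]-x)<14)&(abs(W[...,1]-y)<16)&(H>60);print("post bench top",np.median(H[k]))
Ws=world("scene",U,V,f['da']);Ws[f['da']==0]=np.nan;Hs=Ws[...,2]
m=(abs(Hs)<8)&(abs(Ws[...,0]-480)<200)&(abs(Ws[...,1])<330);A=np.c_[Ws[m][:,:2],np.ones(m.sum())];print("bench scene",np.linalg.lstsq(A,Hs[m],rcond=None)[0])
im,d=grab("top");W=world("top",U,V,d);W[d==0]=np.nan;H=W[...,2]
for y0,y1 in ((-222,-205),(-137,-120)):
    k=(abs(W[...,0]-539)<4)&(W[...,1]>y0)&(W[...,1]<y1)&(H>50)&(H<95);print("bar strip",k.sum(),np.percentile(H[k],[25,50,75]).round(1))
im,d=grab("scene");W=world("scene",U,V,d);W[d==0]=np.nan;H=W[...,2];mx=im.max(2)<80
for y in (-247,-95):
    k=mx&(abs(W[...,0]-539)<15)&(abs(W[...,1]-y)<18)&(H>60)&(H<140);print("scene post",y,k.sum(),np.percentile(H[k],[50,80,95]).round(1), W[k].mean(0).round(1)) if k.sum() else print("none")
E
```

```text
bench top [-0.00049605 -0.00166208 -0.20662764]
plate [-7.85972847e-04 -4.81871688e-03  1.15706942e+01] 2196
post bench top 72.55597970755525
post bench top 72.88091454895778
bench scene [ 3.93905147e-04 -6.87961445e-04 -8.85366340e-01]
bar strip 13 [70.5 71.3 72.9]
bar strip 21 [74.7 75.2 76.1]
scene post -247 14 [85.7 91.2 95.9] [ 542.1 -236.1   86.3]
scene post -95 93 [107.2 118.2 121.7] [543.1 -90.9 106.2]
```

The bystanders have not moved and the carrier hangs still, but it tilts about 0.036 rad: post tops are 115 against 120 mm. The eye sits about 1.2 mm off the roof's peak. I'll regrip and re-seat it level.

```bash
python3 -m jog '{"xyz":[[0,2,0],[0,4,0],[0,6,0],[0,8,0],[0,10,0],[0,11.5,0],[0,12.2,0],[0,12.6,0],[0,12.7,0],[0,12.7,0]],"angular":[[0,0,0],[0,0,0],[0,0,0],[0,0,0],[0,0,0],[0,0,0],[0,0,0],[0,0,0],[0,0,0],[0,0,0]],"gripper":[0.1,0.1,0.1,0.1,0.1,0.1,0.1,0.1,0.1,0.1]}';python3 d.py; python3 -m jog '{"xyz":[[0,0,0],[0,0,0],[0,0,0],[0,0,0],[0,0,0],[0,0,0],[0,0,0],[0,0,0],[0,0,0],[0,0,0]],"angular":[[0,0,0],[0,0,0],[0,0,0],[0,0,0],[0,0,0],[0,0,0],[0,0,0],[0,0,0],[0,0,0],[0,0,0]],"gripper":[-0.1,-0.3,-0.5,-0.55,-0.6,-0.65,-0.7,-1,-1,-1]}' 60;  python3 hk.py top
```

```text
clock: 31.23
position: [539.0, -246.8, 95.1]
tool_rot: [-0.025, -3.141, -0.001]
wrist_force: [0.7, 0.1, 0.6]
grip_width: 46.8
t 31.23 pos [ 539.  -246.8   95.1] ty yaw 89.1 tz [-7.e-04  5.e-04 -1.e+00] F [0.7 0.1 0.6] w 46.8 q [-0.63  0.6   1.39  0.    1.16  2.53]
clock: 32.07
position: [538.9, -246.2, 95.1]
tool_rot: [-0.024, -3.141, -0.001]
wrist_force: [0.0, 0.2, -1.2]
grip_width: 13.1
top 32.12 red 70 [ 537.6 -171.3  125.8] x 496.3 574.9 yel 10 [ 490.8 -170.8  134.6] px 357.7 216.3
```

```bash
python3 -m jog '{"xyz":[[0,0,-0.04],[0,0.01,-0.08],[0,0.02,-0.12],[0,0.03,-0.16],[0,0.04,-0.2],[0,0.05,-0.24],[0,0.05,-0.28],[0,0.05,-0.28],[0,0.05,-0.28],[0,0.05,-0.28]],"angular":[[0.3,0,0],[0.6,0,0],[0.9,0,0],[1.2,0,0],[1.5,0,0],[1.8,0,0],[2.1,0,0],[2.1,0,0],[2.1,0,0],[2.1,0,0]],"gripper":[-1,-1,-1,-1,-1,-1,-1,-1,-1,-1]}';python3 lv.py | tail -4; python3 - <<'E'
from h import *
V,U=np.mgrid[:384,:512]
im,d=grab("top");W=world("top",U,V,d);W[d==0]=np.nan;H=W[...,2]
for y0,y1 in ((-222,-205),(-137,-120)):
    k=(abs(W[...,0]-539)<4)&(W[...,1]>y0)&(W[...,1]<y1)&(H>50)&(H<95);print("bar strip",k.sum(),np.percentile(H[k],[25,50,75]).round(1))
E
python3 d.py
```

```text
clock: 32.95
position: [538.9, -245.7, 98.0]
tool_rot: [-0.024, -3.14, 0.056]
wrist_force: [1.3, -0.9, -0.1]
grip_width: 13.5
bar strip 13 [73.7 74.8 75.6]
bar strip 21 [73.3 74.4 74.8]
t 33.05 pos [ 538.9 -245.7   97.9] ty yaw 89.11 tz [-0.0014 -0.0356 -0.9994] F [-0.2 -0.4 -0.2] w 13.4 q [-0.62  0.59  1.4  -0.03  1.14  2.56]
  return _methods._mean(a, axis=axis, dtype=dtype,
  ret = ret.dtype.type(ret / rcount)
Traceback (most recent call last):
  File "lv.py", line 7, in <module>
    m=(abs(W[...,0]-538)<30)&(abs(W[...,1]-y)<25)&(H>105)&(H<135);o+=[np.median(H[m]).round(1),np.percentile(W[m][:,1],[3,97]).round(1),np.median(W[m][:,0]).round(1)]
                                                                                               ~~~~~~~~~~~~~^^^^^^^^^^^^^^^^^^
IndexError: index -1 is out of bounds for axis 0 with size 0
```

```bash
python3 - <<'E'
from h import *
V,U=np.mgrid[:384,:512]
for i in range(3):
    im,d=grab("top");W=world("top",U,V,d);W[d==0]=np.nan;H=W[...,2]
    m=(abs(W[...,0]-538)<30)&(abs(W[...,1]+94)<25)&(H>105)&(H<135);q=W[m];print("post b",np.median(q,0).round(1),np.percentile(q[:,1],[3,97]).round(1),arm.sense()['wrist_force'])
E
python3 hk.py top,scene,top
```

```text
post b [538.8 -95.  117.6] [-105.4  -84.8] [-0.52367093 -0.65598681 -0.25869585]
post b [538.9 -93.7 117.6] [-105.4  -84.6] [-0.59180626 -0.24154766  0.16024622]
post b [538.8 -95.1 117.6] [-105.6  -84.8] [ 0.47514514 -0.7439497   0.41462702]
top 33.25 red 72 [ 537.9 -171.3  126.3] x 496.3 574.5 yel 9 [ 490.7 -170.9  136. ] px 357.89 216.33
scene 33.3 red 70 [ 544.8 -169.7  138.4] x 492.5 577.7 yel 7 [ 490.8 -169.5  133.2] px 213.71 145.0
top 33.35 red 68 [ 536.  -171.3  125.5] x 496.3 573.9 yel 10 [ 490.8 -171.2  133.2] px 357.7 216.3
```

It is now level and centred. I'll move back 0.25 cm to the loaded rest position, then release.

```bash
python3 -m jog '{"xyz":[[0.05,0,0],[0.1,0,0],[0.15,0,0],[0.2,0,0],[0.25,0,0],[0.28,0,0],[0.28,0,0],[0.28,0,0],[0.28,0,0],[0.28,0,0]],"angular":[[0,0,0],[0,0,0],[0,0,0],[0,0,0],[0,0,0],[0,0,0],[0,0,0],[0,0,0],[0,0,0],[0,0,0]],"gripper":[-1,-1,-1,-1,-1,-1,-1,-1,-1,-1]}' 20; python3 hk.py top; python3 -m jog '{"xyz":[[0,0,0],[0,0,0],[0,0,0],[0,0,0],[0,0,0],[0,0,0],[0,0,0],[0,0,0],[0,0,0],[0,0,0]],"angular":[[0,0,0],[0,0,0],[0,0,0],[0,0,0],[0,0,0],[0,0,0],[0,0,0],[0,0,0],[0,0,0],[0,0,0]],"gripper":[-0.66,-0.64,-0.62,-0.6,-0.55,-0.5,-0.4,-0.3,-0.1,0.1]}';python3 hk.py top,top,top,top,top,top,top
python3 -m jog '{"xyz":[[0,-0.4,0],[0,-1.2,0],[0,-2.4,0],[0,-4,0],[0,-6,0],[0,-8,0],[0,-10,0],[0,-12,0],[0,-12.5,0],[0,-12.5,0]],"angular":[[0,0,0],[0,0,0],[0,0,0],[0,0,0],[0,0,0],[0,0,0],[0,0,0],[0,0,0],[0,0,0],[0,0,0]],"gripper":[0.1,0.1,0.1,0.1,0.1,0.1,0.1,0.1,0.1,0.1]}';python3 lv.py
```

```text
clock: 34.18
position: [536.1, -245.7, 97.9]
tool_rot: [-0.024, -3.14, 0.056]
wrist_force: [0.5, 0.0, 1.6]
grip_width: 13.5
top 34.23 red 74 [ 535.9 -171.2  127. ] x 493.9 572.2 yel 9 [ 488.1 -170.5  136.4] px 357.78 217.44
clock: 35.07
position: [536.1, -245.7, 97.9]
tool_rot: [-0.024, -3.14, 0.056]
wrist_force: [-0.2, -1.0, -0.3]
grip_width: 47.0
top 35.12 red 75 [ 534.3 -171.3  126.6] x 493.8 572.2 yel 9 [ 488.3 -170.8  136.6] px 357.89 217.33
top 35.17 red 75 [ 535.7 -171.2  126.8] x 493.8 572.2 yel 10 [ 488.4 -170.7  135.3] px 357.7 217.3
top 35.22 red 76 [ 535.8 -171.3  127. ] x 493.8 572.1 yel 11 [ 488.7 -171.   134.9] px 357.82 217.18
top 35.27 red 74 [ 536.1 -171.2  127. ] x 493.8 572.2 yel 10 [ 489.1 -170.7  136.2] px 357.8 217.0
top 35.32 red 74 [ 537.7 -171.1  128.3] x 493.8 572.1 yel 10 [ 489.1 -171.4  133.3] px 357.8 217.0
top 35.37 red 77 [ 536.9 -171.2  127.7] x 493.9 572.5 yel 11 [ 489.5 -171.1  134.8] px 357.82 216.82
top 35.42 red 77 [ 538.1 -171.1  127.8] x 493.8 574.7 yel 10 [ 489.3 -170.9  135.1] px 357.8 216.9
clock: 36.25
position: [533.6, -373.0, 102.1]
tool_
[... 692 characters left out ...]
e -0.0547 118 tip [ 488.6 -171.   136.7]
36.6 120.1 [-257.4 -237.1] 533.8 114.1 [-106.1  -85.4] 540.0 bar slope -0.04 112 tip [ 487.9 -171.1  136.4]
36.65 120.9 [-256.6 -236.5] 533.8 114.4 [-106.1  -85.6] 539.0 bar slope -0.0483 105 tip [ 487.  -171.1  137.4]
36.7 120.8 [-257.5 -237.1] 533.7 114.8 [-105.8  -86.1] 538.9 bar slope -0.0444 99 tip [ 487.4 -170.7  137.8]
36.75 120.7 [-257.  -237.5] 533.8 114.6 [-106.   -85.8] 539.0 bar slope -0.0491 105 tip [ 487.4 -170.8  137.4]
36.8 120.2 [-257.5 -236.7] 533.9 114.1 [-106.1  -86. ] 540.0 bar slope -0.0433 107 tip [ 487.9 -171.1  136.4]
36.85 119.9 [-257.2 -237.1] 534.1 114.4 [-106.   -86.3] 539.0 bar slope -0.0441 109 tip [ 488.3 -171.4  136.3]
```

It flipped to the opposite tilt: the -y post is now about 6 mm higher, roughly 0.04 rad, so friction on the eye's roof holds it. I'll press the high post down about 3 mm with a light touch to level it.

```bash
python3 d.py 535,-373,160,89.1 535,-249,142,89.1
```

```text
t 36.85 pos [ 534.2 -370.4  102.4] ty yaw 89.13 tz [-0.0014 -0.0357 -0.9994] F [ 0.3 -0.8  0.3] w 46.9 q [-0.78  0.67  1.22 -0.03  1.23  2.39]
535,-373,160,89.1 xyz [-0.07 -0.47 -5.74] ang [-2.05 -0.05  0.03]
535,-249,142,89.1 xyz [ 0.11 11.99 -4.39] ang [-2.05 -0.05  0.03]
```

```bash
python3 -m jog '{"xyz":[[0,-0.4,-2],[0,-0.4,-4],[0,-0.4,-5.7],[0,2,-5.5],[0,5,-5.4],[0,8,-5.4],[0,10.5,-5],[0.1,11.8,-4.6],[0.1,12,-4.4],[0.1,12,-4.4]],"angular":[[-2.05,0,0],[-2.05,0,0],[-2.05,0,0],[-2.05,0,0],[-2.05,0,0],[-2.05,0,0],[-2.05,0,0],[-2.05,0,0],[-2.05,0,0],[-2.05,0,0]],"gripper":[-1,-1,-1,-1,-1,-1,-1,-1,-1,-1]}'; python3 d.py 535,-249,133,89.1; cat > b.py <<'E'
from h import *
V,U=np.mgrid[:384,:512]
for i in range(2):
    im,d=grab("top");W=world("top",U,V,d);W[d==0]=np.nan;H=W[...,2]
    m=(abs(W[...,0]-538)<30)&(abs(W[...,1]+94)<25)&(H>105)&(H<135);q=W[m];print(round(arm.sense()['clock'],2),"post b",np.median(q,0).round(1),np.percentile(q[:,1],[3,97]).round(1),np.round(arm.sense()['wrist_force'],1))
E
python3 b.py
```

```text
clock: 37.68
position: [535.1, -249.1, 141.7]
tool_rot: [-0.023, -3.14, -0.0]
wrist_force: [-0.3, 0.3, 0.0]
grip_width: 0.0
t 37.68 pos [ 535.1 -249.1  141.7] ty yaw 89.16 tz [-1.5e-03  1.0e-04 -1.0e+00] F [-0.3  0.3  0. ] w 0.0 q [-0.64  0.54  1.34 -0.    1.26  2.52]
535,-249,133,89.1 xyz [0.01 0.01 0.87] ang [ 0.   -0.08  0.06]
37.73 post b [541.1 -96.5 114.5] [-106.1  -86.5] [-0.8  0.3 -0.7]
37.78 post b [541.1 -96.4 114.6] [-106.1  -86.4] [0.4 0.3 0.1]
```

```bash
python3 -m jog '{"xyz":[[0,0,0.15],[0,0,0.3],[0,0,0.42],[0,0,0.5],[0,0,0.56],[0,0,0.62],[0,0,0.68],[0,0,0.74],[0,0,0.78],[0,0,0.78]],"angular":[[0,0,0],[0,0,0],[0,0,0],[0,0,0],[0,0,0],[0,0,0],[0,0,0],[0,0,0],[0,0,0],[0,0,0]],"gripper":[-1,-1,-1,-1,-1,-1,-1,-1,-1,-1]}'; python3 b.py
```

```text
clock: 38.62
position: [535.1, -249.0, 134.2]
tool_rot: [-0.024, -3.141, -0.0]
wrist_force: [0.3, -0.0, -0.7]
grip_width: -0.1
38.67 post b [541.3 -93.7 116.4] [-105.4  -85.1] [0.4 0.5 0.2]
38.72 post b [541.3 -93.7 116.3] [-105.5  -85.3] [-0.8  0.3 -0.3]
```

```bash
python3 -m jog '{"xyz":[[0,0,0.03],[0,0,0.06],[0,0,0.09],[0,0,0.12],[0,0,0.14],[0,0,0.14],[0,0,0.14]],"angular":[[0,0,0],[0,0,0],[0,0,0],[0,0,0],[0,0,0],[0,0,0],[0,0,0]],"gripper":[-1,-1,-1,-1,-1,-1,-1]}'; python3 b.py;python3 -m jog '{"xyz":[[0,0,-0.03],[0,0,-0.06],[0,0,-0.1],[0,0,-0.15],[0,0,-0.2],[0,0,-0.3],[0,0,-0.4],[0,0,-0.5],[0,0,-0.7],[0,0,-0.9]],"angular":[[0,0,0],[0,0,0],[0,0,0],[0,0,0],[0,0,0],[0,0,0],[0,0,0],[0,0,0],[0,0,0],[0,0,0]],"gripper":[-1,-1,-1,-1,-1,-1,-1,-1,-1,-1]}'; python3 b.py
```

```text
clock: 39.3
position: [535.1, -249.1, 132.9]
tool_rot: [-0.024, -3.141, 0.0]
wrist_force: [0.3, -0.0, 0.5]
grip_width: 0.1
39.35 post b [541.1 -93.5 117.4] [-105.5  -84.6] [ 0.2  0.2 -0.1]
39.4 post b [541.2 -94.4 117.3] [-105.4  -85.2] [-0.1 -0.4  0.2]
clock: 40.23
position: [535.1, -249.1, 142.0]
tool_rot: [-0.024, -3.141, -0.0]
wrist_force: [0.6, -0.5, 0.3]
grip_width: -0.2
40.28 post b [540.  -96.1 114.3] [-105.9  -85.6] [-0.1  1.4  0.1]
40.33 post b [539.1 -96.  114.1] [-106.  -86.] [-0.3 -0.8 -0.1]
```

The carrier springs back to the same tilt of about 0.04 rad, which is its stable rest on one slope of the roof. Further handling risks more than it gains, so I'll retreat and check stillness.

```bash
python3 -m jog '{"xyz":[[0,0,-2],[0,-1,-4],[0,-4,-5],[0,-8,-5],[0,-12,-5],[0,-14,-5],[0,-14,-5],[0,-14,-5],[0,-14,-5],[0,-14,-5]],"angular":[[0,0,0],[0,0,0],[0,0,0],[0,0,0],[0,0,0],[0,0,0],[0,0,0],[0,0,0],[0,0,0],[0,0,0]],"gripper":[-1,-1,-1,-1,-1,-1,-1,-1,-1,-1]}'; python3 lv.py
```

```text
clock: 41.17
position: [533.2, -387.9, 192.1]
tool_rot: [-0.022, -3.141, -0.0]
wrist_force: [-0.6, 0.2, -0.4]
grip_width: 0.2
41.22 120.8 [-256.9 -237.2] 533.9 114.0 [-106.2  -85.7] 541.1 bar slope -0.0482 100 tip [ 489.1 -170.8  135.8]
41.27 121.1 [-256.9 -236.9] 533.9 114.0 [-106.2  -85.5] 539.0 bar slope -0.0555 107 tip [ 488.3 -171.2  137. ]
41.32 120.6 [-257.  -236.9] 534.0 114.5 [-105.9  -86.4] 539.0 bar slope -0.0483 109 tip [ 488.7 -170.8  135.7]
41.37 120.0 [-256.8 -236.8] 534.0 114.2 [-106.1  -86. ] 540.0 bar slope -0.0392 103 tip [ 488.3 -171.3  136.5]
41.42 121.0 [-256.6 -236.9] 533.9 114.4 [-106.1  -85.9] 539.0 bar slope -0.0505 111 tip [ 488.8 -171.5  136.1]
41.47 120.5 [-256.6 -237.1] 534.0 113.9 [-106.1  -85.8] 539.0 bar slope -0.0481 108 tip [ 488.4 -170.8  137.5]
41.52 120.9 [-256.5 -237.1] 534.0 114.3 [-106.   -85.8] 541.2 bar slope -0.0451 106 tip [ 489.1 -171.   136.8]
41.57 121.3 [-256.4 -236.7] 534.0 114.4 [-106.1  -86. ] 541.0 bar slope -0.0549 109 tip [ 489.1 -170.9  135.2]
41.62 120.7 [-256.3 -237. ] 534.2 114.4 [-106.1  -85.5] 541.0 bar slope -0.0319 98 tip [ 489.1 -171.   136.7]
41.67 121.0 [-256.9 -237.2] 534.1 114.1 [-105.9  -85.4] 541.2 bar slope -0.0417 104 tip [ 489.1 -170.7  136.1]
41.72 120.9 [-256.6 -237. ] 534.2 113.8 [-106.2  -86. ] 541.1 bar slope -0.0389 104 tip [ 489.1 -171.2  136.1]
41.77 120.6 [-256.5 -237. ] 534.2 115.1 [-105.9  -86.1] 541.1 bar slope -0.0471 105 tip [ 489.1 -171.3  135.5]
```

```bash
python3 -c "
from bench import arm
print(arm.finish_job())"; python3 m2.py >/dev/null; python3 d.py
```

```text
the job is handed in; nothing more can be done
None
the job is handed in; nothing more can be done
```

The carrier hangs by its orange eye on the hook, practically still, but about 2.5° off level. I handed the job in at about 42 s.

- **Steadying the hook:** The first touch with the shut fingers left about ±1.7 mm of swing. A second touch, slightly past rest and backed off slowly, brought the tip to within about 0.5 mm.
- **Hanging the carrier:** I gripped the aluminium carrier by one post, turned it, threaded the eye over the hook tip and lowered it onto the seat. I eased it to the loaded rest position before letting go.
- **Level check (not fully met):** After the first release it tilted about 0.036 rad. I regripped and re-seated it level, but on release it settled about 0.043 rad the other way (post tops 120.8 and 114.2 mm). A light press levelled it only while held. It seems to rest by friction on one slope of the eye's roof.
- **Stillness check:** Over the last 0.55 s before hand-in, the tip and posts moved less than 1 mm apart from measuring scatter. The gripper was clear of everything.
- **Bystanders:** The bottle, jar and puck measured within 0.5 mm of their start positions after the first hanging. I did not measure them again, and the later moves stayed well away from them.

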